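Cull chipped sample carriers and load the lipped carrier track

ROBOT

A 6-joint arm with a two-finger parallel gripper is mounted at the origin on a cart in front of the work surface, level with it; the furniture and walls round the work are solid. World frame = base frame: x ahead of the robot, y to its left, z up, the work surface at z = 0. Lengths are in m, angles in rad, forces in N, time in s.
With the tool pointing down it reaches from about 0.35 to 0.875 m from the base axis. Payload 4.2 kg.
Tool frame: the origin (TCP) lies between the finger pads; the fingertips stand 22 mm ahead of it and the grasp point (between the pads) lies 3 mm ahead of it; z points along the fingers, y is the line along which they close (so a half turn about z gives the same grasp; the last joint's range is limited). The gripper opens to 85 mm and grips with 20 to 120 N. Pads are 22 mm wide; open, the fingers measure 114 mm over their backs; the gripper's body (76 mm by 85 mm) begins 54 mm behind the grasp point. The pads swing forward as they close: fully open they stand 13 mm farther back than shut.
Start: joints at [-1.061, 0.385, 0.008, 0, -1.194, -0.259], TCP at [0.155, -0.605, 0.253] pointing down, gripper open.
Joint ranges: [-3.14, 3.14], [-1.21, 2.06], [-1.07, 1.41], [-3.16, 2.05], [-2.99, -0.16], [-3.1, 3.1]. Speed limits (rad/s): [2.79, 2.79, 3.14, 3.14, 3.14, 3.14].

INTERFACE

Orientations are given as a rotation vector (axis times angle).
In Python, from bench import * gives the robot as it stands.
- The arm moves only by the tool drive_tool, never from a script. Its argument "moves" is a list of rows, each an object of numbers: "ax", "ay", "az": the turn, a rotation vector about the tool's x, y, z in degrees; "tx", "ty", "tz": the shift along the tool's x, y, z in mm; "fingers": the closure in counts, from 0 (fully open) to 255 (shut). A call has 1 to 12 rows; each row is the pose to reach, as a shift and turn from the pose commanded when the call began, along the tool's axes at that moment; what a row does not reach only later rows make up. A row lasts 1/10 s, in which the tool goes at most 50 mm and 8.59 degrees, less where a joint would pass 70% of its speed; a pose out of reach is approached as far as the arm can. A call with a gripper value outside its range is refused whole. The fingers move at their own pace and stop on an object; "newtons" is the grip in N (left out, the last holds). Time passes only in rows, so rows that repeat a pose let the fingers close. It gives the time, the measured TCP pose, the force, the opening and the grip force at its end, in the units of the state.
- observe(): the state, without advancing time (a new reading comes with each control period).
- read_camera(name): name is "scene" or "top"; returns the picture (420x560x3 uint8, red, green, blue); there is no depth.
- calibration(name): a dict with "fx", "fy", "cx", "cy" (pixels), "extrinsics" (4x4, takes a point from camera to world coordinates). Camera axes: x right, y down, z forward; pixel columns grow to the right and rows downward; lengths in m; the calibration is good to about 2 mm. A picture is of the moment at which its call begins. calibration takes no time and is no camera call.
- finish_job(): hands the job in; it is judged then, once.
The state is a dict: "clock": time; "joint_positions": joint angles; "joint_vel": joint speeds; "joint_torque": joint torques, N m; "position": TCP position; "orientation": TCP orientation; "contact_force": force on the tool from outside, world axes, zero at the start; "moment": the same for the moment, N m; "grip_width": finger opening in m; "grasp_force": force on a finger pad.
Only numpy, scipy, OpenCV 4.12 (cv2) and the standard library are available. Lean on these libraries where they do the work, as an engineer would, in place of code of your own. Each camera call takes 0.05 s, during which the arm holds its last target. There are 200 camera calls.

TASK

Load the L-shaped carrier track with the sample carriers on the bench: slide its gate fully open, set each carrier whose foot is a whole disc down in the loading pocket and slide it under the lips, round the bend and wholly into the end lane, where the carriers queue up behind one another; then slide the gate fully shut behind them. Carriers with a chipped foot must not stay in the track: stand them upright in the shallow steel reject tray. Two or three sound carriers and one or two chipped ones are there; leave the other things on the bench alone.

Things in the scene. Friction and masses are not known exactly. Their poses are not given: they have to be found in the camera images.
- track: the carrier track, fixed to the bench: a grey L-shaped channel with overhanging aluminium lips. Origin: on the bench under the middle of the bend. The first lane (middle line x = 0) runs from the bend along track +y to the open loading pocket; the end lane (middle line y = 0) runs from the bend along track +x to a closed end, the inner face of its end wall at x = 190 mm
- bend (a point): middle of the channel floor at the bend, track (0, 0, 4) mm. Channel: floor at z = 4 mm, 56 mm wide between walls 6 mm thick. Lips from z = 17 to 20 mm leave a slot 24 mm wide over the middle line, round the bend too: a carrier's foot runs under the lips, its neck in the slot, and it can be put in or taken out only at the pocket
- pocket (a point): middle of the loading pocket's floor, track (0, 110, 4) mm. The pocket has no lips: open above, 68 mm square, track y = 75 to 143 mm and x = -34 to 34 mm, walls 20 mm high, floor z = 4 mm; it opens into the first lane at y = 75 mm, where lips and channel begin
- end_lane (a point): where the middle of the first carrier's foot comes to stand, against the closed end of the end lane, track (165, 0, 4) mm; the next ones queue behind it 50 mm apart
- gate (a joint): the sliding gate, m: 0 = shut, 0.032 = fully open (end stop). A steel bar 8 mm wide, lying on the lips (z = 21 to 29 mm) across the first lane at track y = 60 mm; it slides along track +x to open, stays where it is left, and needs about 1 to 2 N. Shut, it bars the slot to a carrier's neck; open, the slot is clear
- gate_handle (a point): middle of the gripping part of the gate's black upright tab (20 mm along track x, 10 mm thick along track y, from z = 29 to 66 mm above the bench; this point at z = 55 mm). With the gate shut it stands at track (38, 60) mm, and moves with the gate
- carrier_1: a sample carrier, 150 g, nearly all in the foot: white round foot 50 mm in diameter, 9 mm thick; steel neck 16 mm in diameter, z = 9 to 28 mm; grey grip head 26 mm in diameter, z = 28 to 70 mm. Origin: middle of the foot's underside, z up. Its foot is a whole disc.
- carrier_2: a sample carrier, 150 g, nearly all in the foot: white round foot 50 mm in diameter, 9 mm thick; steel neck 16 mm in diameter, z = 9 to 28 mm; grey grip head 26 mm in diameter, z = 28 to 70 mm. Origin: middle of the foot's underside, z up. Its foot is a whole disc.
- carrier_3: a sample carrier, 150 g, nearly all in the foot: white round foot 50 mm in diameter, 9 mm thick; steel neck 16 mm in diameter, z = 9 to 28 mm; grey grip head 26 mm in diameter, z = 28 to 70 mm. Origin: middle of the foot's underside, z up. Its foot is a whole disc.
- chipped_1: a sample carrier, 150 g, nearly all in the foot: white round foot 50 mm in diameter, 9 mm thick; steel neck 16 mm in diameter, z = 9 to 28 mm; grey grip head 26 mm in diameter, z = 28 to 70 mm. Origin: middle of the foot's underside, z up. Its foot is chipped: one side is broken off along a straight line 9 mm from the middle (on the body's +x side), so the foot is D-shaped.
- chipped_2: a sample carrier, 150 g, nearly all in the foot: white round foot 50 mm in diameter, 9 mm thick; steel neck 16 mm in diameter, z = 9 to 28 mm; grey grip head 26 mm in diameter, z = 28 to 70 mm. Origin: middle of the foot's underside, z up. Its foot is chipped: one whole quarter of the disc (body +x, +y) is missing.
- reject_tray: shallow open steel tray, fixed, 90 mm (its x) by 165 mm (its y), 30 mm high, walls and floor 4 mm thick; origin: middle of its underside on the bench. Inner floor at z = 4 mm; room for two carriers side by side along its y. A closed carton 150 mm high stands behind it, from world x = 0.46 m on, y below -0.17 m; between tray and track lies a blue case 65 mm high
- forceps: bystander: steel forceps lying flat among the carriers, 16 x 126 x 8 mm, origin at the middle of the underside, long along its y
- timer: bystander: small white timer lying on its back, 58 x 66 x 19 mm, origin at the middle of the underside
- label_roll: bystander: roll of blank labels lying flat at the back, 72 mm in diameter, 32 mm high, origin at the middle of the underside

How it is judged:
On the way, in this order (a step that is already met when the one before it is completed fails the run):
1. the gate is slid fully open (value of joint gate above 0.027 m), for 0.2 s.
2. every sound carrier stands in the end lane (x of carrier_1 in the frame of track between 0.045 and 0.19 m and y of carrier_1 in the frame of track between -0.01 and 0.01 m and z of each of carrier_1, carrier_2, carrier_3 in the frame of track below 0.012 m and angle between each of carrier_1, carrier_2, carrier_3's own z axis and vertical below 0.2 rad and x of carrier_2 in the frame of track between 0.045 and 0.19 m and y of carrier_2 in the frame of track between -0.01 and 0.01 m and x of carrier_3 in the frame of track between 0.045 and 0.19 m and y of carrier_3 in the frame of track between -0.01 and 0.01 m), for 0.2 s.
At the end, for the whole second after the job is handed in: every sound carrier stands under the lips in the end lane, its middle at least 45 mm beyond the middle of the bend, every chipped carrier stands upright (within 14 degrees) on the floor of the reject tray, all at rest, and the gate is shut to within 5 mm (all of step 2 and linear speed of each of carrier_1, carrier_2, carrier_3, chipped_1, chipped_2 below 0.03 m/s and x of chipped_1 in the frame of reject_tray between -0.042 and 0.042 m and y of chipped_1 in the frame of reject_tray between -0.08 and 0.08 m and z of each of chipped_1, chipped_2 in the frame of reject_tray below 0.014 m and angle between each of chipped_1, chipped_2's own z axis and vertical below 0.25 rad and x of chipped_2 in the frame of reject_tray between -0.042 and 0.042 m and y of chipped_2 in the frame of reject_tray between -0.08 and 0.08 m and value of joint gate below 0.005 m); the robot touches nothing.
It fails at once if the timer or the label roll is shifted by more than 3 cm (distance of any of timer, label_roll from where it was at the start of the episode above 0.03 m).
Of carrier_1, carrier_2, carrier_3 only 2 to 3 are there at a start; the rules pass over those that are not, and their reading is None.
Of chipped_1, chipped_2 only 1 to 2 are there at a start; the rules pass over those that are not, and their reading is None.
At some moment in a run one of chipped_1, chipped_2 may be knocked a few centimetres aside while the robot is not near it.
Once in a run the grip may slacken for a moment while it holds something.
It also fails if it takes over 210 s, if anything falls off the work surface, if the arm or the gripper's body presses on something with over 40 N, if the wrist force passes 120 N, or if a joint passes its speed limit or range.

## Working session

There is one attempt and no reset: what is moved stays moved. The work goes in short steps, Python scripts to look and compute and a tool call to move; the robot and the scene stay as the last step left them, time stands still between calls to the robot, and variables do not carry over. Pictures are saved under pics/ and viewed, at most 14 in all, crops included, and the job is handed in when it is done.

Besides the shell and the picture viewer there is one more tool, called after "Call:" as name(argument=value, ...), one argument or row to a line, values as JSON. drive_tool: Moves the arm, as the interface text tells. Its arguments: {"type":"object","properties":{"moves":{"type":"array"},"newtons":{"type":"number"}},"required":["moves"]}

```bash
mkdir -p pics; ls; python3 - <<'E'
from bench import *
import cv2,json
for n in("scene","top"):
    im=read_camera(n); cv2.imwrite(f"pics/{n}0.png",cv2.resize(im[:,:,::-1],(800,600),interpolation=cv2.INTER_CUBIC)); cv2.imwrite(f"{n}0.png",im[:,:,::-1])
    c=calibration(n); print(n,{k:c[k] for k in("fx","fy","cx","cy")}); print(c["extrinsics"])
print(observe())
E
```

```text
pics
scene {'fx': 396.93700193727136, 'fy': 396.93700193727136, 'cx': 283.28846678791757, 'cy': 213.37511831942123}
[[-0.75290079 -0.42881856  0.4992545   0.00886532]
 [-0.65799207  0.50621502 -0.55748792  0.64662691]
 [-0.01366896 -0.74823859 -0.6632889   0.8348142 ]
 [ 0.          0.          0.          1.        ]]
top {'fx': 538.7733156728412, 'fy': 538.7733156728412, 'cx': 276.66228361502124, 'cy': 209.98224428593056}
[[-1.76538041e-04 -9.96051350e-01  8.87788112e-02  4.50072667e-01]
 [-9.99974328e-01  8.11782656e-04  7.11930800e-03  2.59361756e-03]
 [-7.16326544e-03 -8.87752753e-02 -9.96025922e-01  1.75237259e+00]
 [ 0.00000000e+00  0.00000000e+00  0.00000000e+00  1.00000000e+00]]
{'clock': 0.1, 'joint_positions': array([-1.06138291e+00,  3.85455411e-01,  6.76711662e-03, -4.19618706e-04,
       -1.19399500e+00, -2.58591550e-01]), 'joint_vel': array([ 0.00095752, -0.00134146,  0.00323691,  0.00386871,  0.00061623,
       -0.00025232]), 'joint_torque': array([-2.02752693e-03, -3.93315983e+01,  1.88928491e+01,  4.19804066e+00,
       -2.61341105e-03,  2.41350257e-06]), 'position': array([ 0.15501753, -0.60497953,  0.25234966]), 'orientation': array([ 3.92673563e-01, -3.11660610e+00, -2.97737667e-03]), 'contact_force': array([ 0.278842  , -0.58358728,  0.99783059]), 'moment': array([ 0.00162085,  0.00301968, -0.04697263]), 'grasp_force': 0.0, 'grip_width': 0.08529948139593473}
```

View pics/scene0.png

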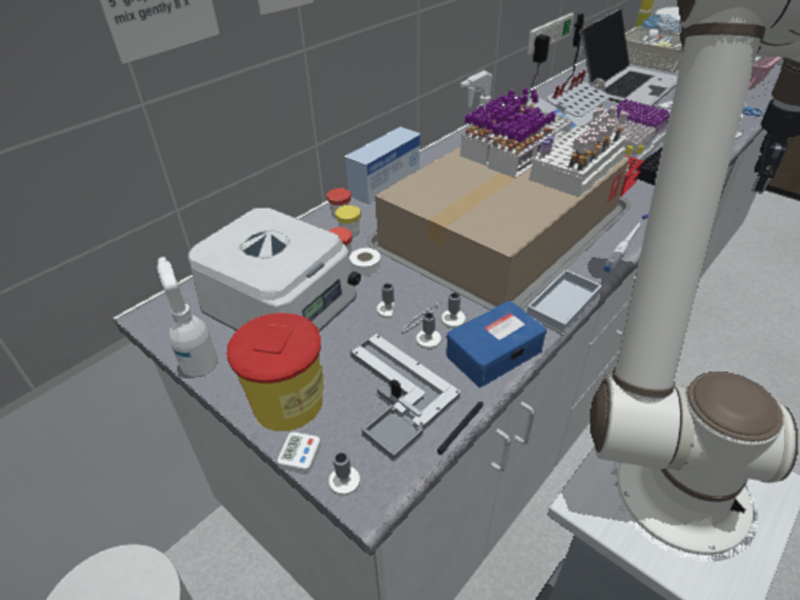

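View pics/top0.png

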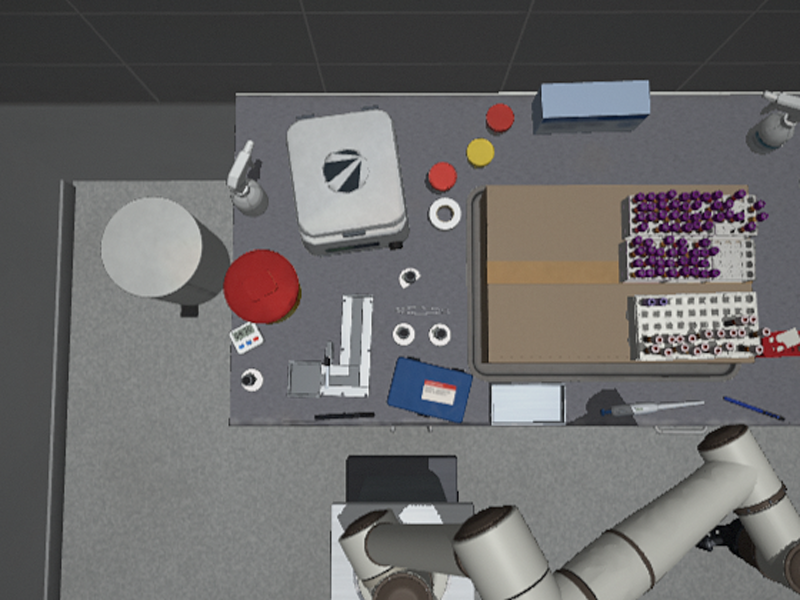

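The scene holds four carriers: three around the forceps (top view, 800-px scale: (409,277), (403,334), (439,334)) and one by the timer (251,380). The track is at (340,350), its pocket at (305,378), the tray at (527,403). I'll zoom in to judge the feet.

```bash
python3 - <<'E'
import cv2,numpy as np
t=cv2.imread("top0.png"); s=cv2.imread("scene0.png")
def c(im,x,y,w,h,W,H): return cv2.resize(im[y:y+h,x:x+w],(W,H),interpolation=cv2.INTER_CUBIC)
# top: group, lone ; scene: group, lone
a=c(t,265,182,60,66,400,440) if 0 else c(t,268,182,54,66,360,440)
b=c(t,160,225,40,55,320,440)
o=np.hstack([a,b]); cv2.imwrite("pics/z1.png",o)
a=c(s,255,190,80,60,480,360); b=c(s,220,305,50,50,300,300); b=cv2.copyMakeBorder(b,0,60,0,0,0)
cv2.imwrite("pics/z2.png",np.hstack([a,b]))
cv2.imwrite("pics/z3.png",c(t,195,200,72,85,660,600) if 0 else c(t,195,200,80,84,571,600))
E
```

```text
(no output)
```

View pics/z1.png

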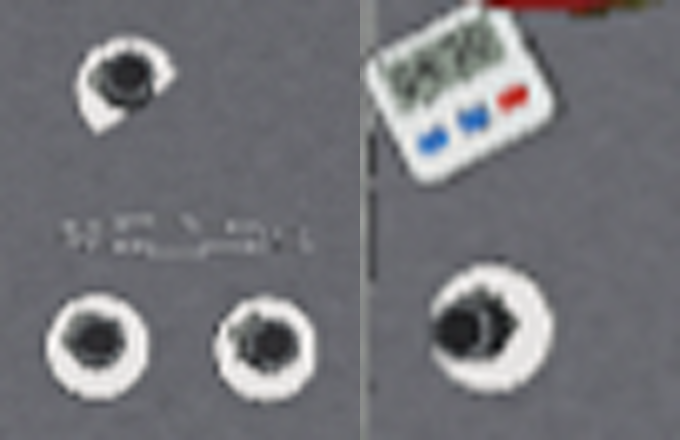

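View pics/z2.png

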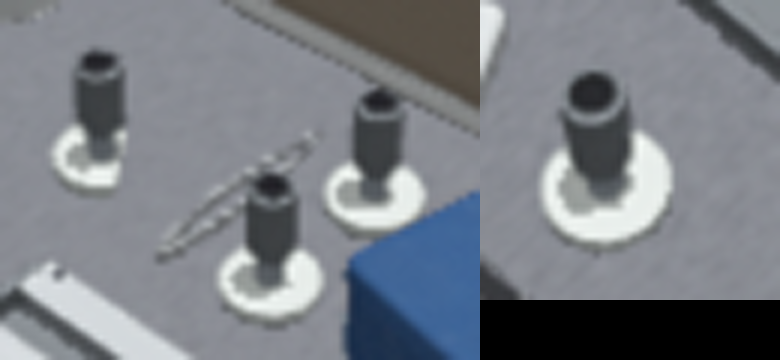

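View pics/z3.png

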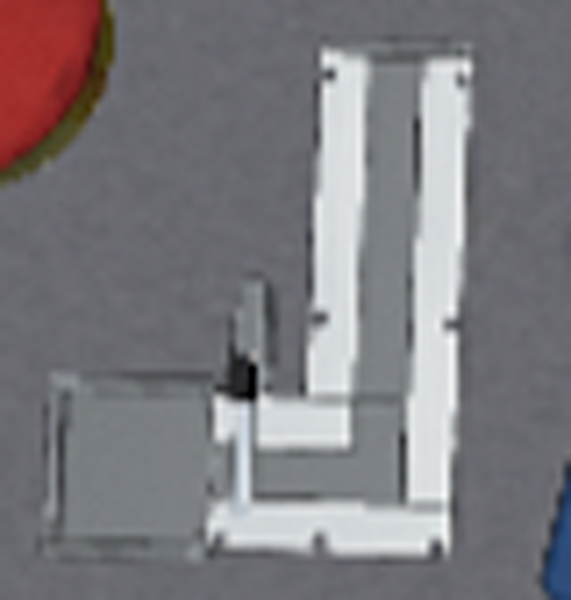

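The foot at the top left of the group is D-shaped, so that carrier is chipped. The other two in the group and the one by the timer are whole. The gate is shut, with its tab near (242,375) in the crop. Now I'll measure.

```bash
cat > h.py <<'E'
import numpy as np,cv2
from bench import *
from scipy.spatial.transform import Rotation as Ro
from scipy.optimize import least_squares
def ray(n,px):
    c=calibration(n);E=c["extrinsics"];px=np.atleast_2d(px).astype(float)
    d=np.c_[(px[:,0]-c["cx"])/c["fx"],(px[:,1]-c["cy"])/c["fy"],np.ones(len(px))]@E[:3,:3].T
    return E[:3,3],d
def cast(n,px,z):
    o,d=ray(n,px); return (o+d*((z-o[2])/d[:,2])[:,None])[:,:2]
def proj(n,P):
    c=calibration(n);E=c["extrinsics"];q=(np.atleast_2d(P)-E[:3,3])@E[:3,:3]
    return np.c_[q[:,0]/q[:,2]*c["fx"]+c["cx"],q[:,1]/q[:,2]*c["fy"]+c["cy"]]
def feet(n,im):  # white feet: centre on plane z=.009 and diameter
    g=cv2.inRange(im,(185,)*3,(255,)*3); r=[]
    up=cv2.resize(im,None,fx=4,fy=4,interpolation=cv2.INTER_CUBIC)
    sp=up.max(2).astype(int)-up.min(2)
    m=((up.min(2)>160)&(sp<25)).astype(np.uint8)
    for k in cv2.findContours(m,0,1)[0]:
        if cv2.contourArea(k)<400: continue
        W=cast(n,(k[:,0]+.5)/4-.5,.009)
        (c,R)=cv2.minEnclosingCircle((W*1000).astype(np.float32))
        if 21<R<29 and .3<c[0]/1000<.9 and abs(c[1])<500: r.append((*np.round(c,1),round(R,1),round(cv2.contourArea((W*1000).astype(np.float32)))))
    return r
E
python3 - <<'E'
from h import *
T=cv2.imread("top0.png")[:,:,::-1];S=cv2.imread("scene0.png")[:,:,::-1]
for n,im in(("top",T),("scene",S)): print(n,feet(n,im))
z=np.array([[448,555],[208,552],[470,52],[322,50],[308,398],[215,398]])/7.14+[195,200]-.43
W=cast("top",z,.02)*1000
M=np.array([[-34,-34],[-34,75],[196,-34],[196,34],[34,34],[34,75]],float)
def f(p,M):
    c,s=np.cos(p[2]),np.sin(p[2]);return M@np.array([[c,s],[-s,c]])+p[:2]
r=least_squares(lambda p:(f(p,M)-W).ravel(),[450,70,0]);print(r.x,np.round(f(r.x,M)-W,1).tolist())
# tray: light interior, gate tab black
for n,im in(("top",T),("scene",S)):
    m=(im.max(2)<35).astype(np.uint8)
    if n=="top": m[:, :]=m*0+((im.max(2)<60)&(np.indices(m.shape)[1]>215)&(np.indices(m.shape)[1]<240)&(np.indices(m.shape)[0]>238)&(np.indices(m.shape)[0]<262))
    for k in cv2.findContours(m,0,1)[0]:
        if 8<cv2.contourArea(k)<200:
            c=k[:,0].mean(0); w=cast(n,c,.055)[0]
            if .3<w[0]<.6 and 0<w[1]<.3: print(n,"tab",c,w)
z=np.array([[490,384],[564,383],[564,424],[491,425]])/1.4286-.15
print("tray",cast("top",z,.03))
o=observe();print(Ro.from_rotvec(o["orientation"]).as_matrix().round(3))
E
```

```text
top [(np.float64(426.1), np.float64(339.6), 25.5, 1059), (np.float64(527.9), np.float64(-84.7), 25.4, 1865), (np.float64(528.9), np.float64(-2.8), 25.3, 1884), (np.float64(654.8), np.float64(-17.4), 25.6, 675)]
scene [(np.float64(424.8), np.float64(339.3), 26.2, 1177), (np.float64(528.2), np.float64(-3.1), 26.8, 1338), (np.float64(526.3), np.float64(-85.4), 27.2, 1362), (np.float64(656.1), np.float64(-12.3), 26.0, 761)]
[ 4.21514215e+02  1.08241699e+02 -3.74831227e-02] [[-2.4, -1.3], [0.3, 0.2], [1.4, -0.6], [3.0, 0.3], [-1.9, 1.1], [-0.4, 0.2]]
top tab [228.25  252.375] [0.4677201  0.16691318]
scene tab [276.52380952 272.42857143] [0.46030391 0.17235471]
tray [[ 0.41637318 -0.19525605]
 [ 0.41857644 -0.35955926]
 [ 0.32841079 -0.35779317]
 [ 0.32616747 -0.1964681 ]]
[[-0.969 -0.248 -0.001]
 [-0.248  0.969  0.002]
 [ 0.     0.002 -1.   ]]
```

```bash
cat >> h.py <<'E'
def f(p,M):
    c,s=np.cos(p[2]),np.sin(p[2]);return M@np.array([[c,s],[-s,c]])+p[:2]
def trackfit(n,im,p0,it=4):
    up=cv2.resize(im,None,fx=4,fy=4,interpolation=cv2.INTER_CUBIC)
    m=(up.min(2)>175).astype(np.uint8)
    P=np.vstack([k[:,0] for k in cv2.findContours(m,cv2.RETR_LIST,cv2.CHAIN_APPROX_NONE)[0]])
    W=cast(n,(P+.5)/4-.5,.02)*1000
    # edges: axis, value, range on other axis
    Ed=[(1,-34,-10,180),(1,-12,0,180),(1,12,20,180),(1,34,45,180),(0,-34,-25,50),(0,-12,0,48),(0,12,18,48)]
    p=np.array(p0,float)
    for i in range(it):
        c,s=np.cos(p[2]),np.sin(p[2]);L=(W-p[:2])@np.array([[c,-s],[s,c]])
        sel=[(abs(L[:,a]-v)<4)&(L[:,1-a]>lo)&(L[:,1-a]<hi) for a,v,lo,hi in Ed]
        def r(q):
            c,s=np.cos(q[2]),np.sin(q[2]);return np.concatenate([(((W[k]-q[:2])@np.array([[c,-s],[s,c]]))[:,e[0]]-e[1])/np.sqrt(k.sum()+1) for k,e in zip(sel,Ed)])
        p=least_squares(r,p,loss="soft_l1").x
    c,s=np.cos(p[2]),np.sin(p[2]);L=(W-p[:2])@np.array([[c,-s],[s,c]])
    print(n,p,[(e[:2],int(k.sum()),round(float((L[k][:,e[0]]-e[1]).mean()),1)) for k,e in zip(sel,Ed)] )
    e=L[(L[:,0]>183)&(L[:,0]<203)&(abs(L[:,1])<34)];print("end",e[:,0].max() if len(e) else None)
    return p
E
python3 - <<'E'
from h import *
T=cv2.imread("top0.png")[:,:,::-1];S=cv2.imread("scene0.png")[:,:,::-1]
p=[423.5,108.5,-.037]
for n,im in(("top",T),("scene",S)): trackfit(n,im,p)
E
```

```text
top [ 4.23727929e+02  1.08756868e+02 -4.47969353e-02] [((1, -34), 226, 1.7), ((1, -12), 224, -1.6), ((1, 12), 194, 1.7), ((1, 34), 155, -1.7), ((0, -34), 87, 1.1), ((0, -12), 60, -1.7), ((0, 12), 38, 0.5)]
end 189.90259989485668
scene [ 4.22393518e+02  1.08087910e+02 -4.19798777e-02] [((1, -34), 197, 0.5), ((1, -12), 189, -0.5), ((1, 12), 166, 0.5), ((1, 34), 121, -0.6), ((0, -34), 89, 0.6), ((0, -12), 51, -0.7), ((0, 12), 31, 0.1)]
end 189.84651380412353
```

```bash
cat >> h.py <<'E'
TR=np.array([423.2,108.5,-.043])
def w(x,y): return f(TR,np.array([[x,y]],float))[0]
def t(x,y):
    c,s=np.cos(TR[2]),np.sin(TR[2]);return (np.array([x,y])-TR[:2])@np.array([[c,-s],[s,c]])
def state():
    o=observe();P=o["position"]*1000
    print("t",round(o["clock"],1),"tcp",P.round(1),"track",t(*P[:2]).round(1),"F",o["contact_force"].round(1),"w",round(o["grip_width"]*1000,1),"g",round(o["grasp_force"],1))
    return o
def delta(xw,yw,z,yaw=TR[2]):
    """tool-frame shift (mm) and turn (deg) to world xy, TCP height z, tool y at yaw from world y"""
    o=observe();R=Ro.from_rotvec(o["orientation"]).as_matrix()
    c,s=np.cos(yaw),np.sin(yaw);G=np.array([[-c,-s,0],[-s,c,0],[0,0,-1]])
    print("shift",(R.T@(np.array([xw,yw,z])-o["position"]*1000)).round(1),"turn",np.degrees(Ro.from_matrix(R.T@G).as_rotvec()).round(1))
E
python3 -c "
from h import *
state();delta(*w(38,60),200);delta(*w(38,60),58)"
```

```text
t 0.1 tcp [ 155.  -605.   252.3] track [-237.3 -724.3] F [ 0.3 -0.6  1. ] w 85.3 g 0.0
shift [-490.5  671.    53.6] turn [ 0.1 -0.  16.8]
shift [-490.5  670.7  195.6] turn [ 0.1 -0.  16.8]
```

Call:
drive_tool(
  moves=[
    {"tx": -491, "ty": 671, "tz": 50, "az": 16.8},
    {"tx": -491, "ty": 671, "tz": 50, "az": 16.8},
    {"tx": -491, "ty": 671, "tz": 50, "az": 16.8},
    {"tx": -491, "ty": 671, "tz": 50, "az": 16.8},
    {"tx": -491, "ty": 671, "tz": 50, "az": 16.8},
    {"tx": -491, "ty": 671, "tz": 50, "az": 16.8},
    {"tx": -491, "ty": 671, "tz": 50, "az": 16.8},
    {"tx": -491, "ty": 671, "tz": 50, "az": 16.8},
    {"tx": -491, "ty": 671, "tz": 50, "az": 16.8},
    {"tx": -491, "ty": 671, "tz": 50, "az": 16.8},
    {"tx": -491, "ty": 671, "tz": 50, "az": 16.8},
    {"tx": -491, "ty": 671, "tz": 50, "az": 16.8},
  ],
)

```text
invalid input at $.moves[0]: expected keys ax, ay, az, tx, ty, tz, fingers
```

```bash
python3 -c "
from h import *
state();delta(*w(38,60),100);delta(*w(38,60),58)"
```

```text
t 0.1 tcp [ 155.  -605.   252.3] track [-237.3 -724.3] F [ 0.3 -0.6  1. ] w 85.3 g 0.0
shift [-490.5  670.8  153.6] turn [ 0.1 -0.  16.8]
shift [-490.5  670.7  195.6] turn [ 0.1 -0.  16.8]
```

Call:
drive_tool(
  moves=[
    {"ax": 0, "ay": 0, "az": 16.8, "tx": -491, "ty": 671, "tz": 50, "fingers": 0},
    {"ax": 0, "ay": 0, "az": 16.8, "tx": -491, "ty": 671, "tz": 50, "fingers": 0},
    {"ax": 0, "ay": 0, "az": 16.8, "tx": -491, "ty": 671, "tz": 50, "fingers": 0},
    {"ax": 0, "ay": 0, "az": 16.8, "tx": -491, "ty": 671, "tz": 50, "fingers": 0},
    {"ax": 0, "ay": 0, "az": 16.8, "tx": -491, "ty": 671, "tz": 50, "fingers": 0},
    {"ax": 0, "ay": 0, "az": 16.8, "tx": -491, "ty": 671, "tz": 50, "fingers": 0},
    {"ax": 0, "ay": 0, "az": 16.8, "tx": -491, "ty": 671, "tz": 50, "fingers": 0},
    {"ax": 0, "ay": 0, "az": 16.8, "tx": -491, "ty": 671, "tz": 50, "fingers": 0},
    {"ax": 0, "ay": 0, "az": 16.8, "tx": -491, "ty": 671, "tz": 50, "fingers": 0},
    {"ax": 0, "ay": 0, "az": 16.8, "tx": -491, "ty": 671, "tz": 50, "fingers": 0},
    {"ax": 0, "ay": 0, "az": 16.8, "tx": -491, "ty": 671, "tz": 50, "fingers": 0},
    {"ax": 0, "ay": 0, "az": 16.8, "tx": -491, "ty": 671, "tz": 50, "fingers": 0},
  ],
)

```text
clock: 1.3
position: [0.3777, -0.0475, 0.2173]
orientation: [0.066, 3.14, 0.0]
contact_force: [1.4, -0.7, 0.3]
grip_width: 0.0852
grasp_force: 0.0
```

```bash
python3 -c "
from h import *
state();delta(*w(38,60),200);delta(*w(38,60),58)"
```

```text
t 1.3 tcp [377.7 -47.5 217.3] track [ -38.8 -157.8] F [ 1.4 -0.7  0.3] w 85.2 g 0.0
shift [-77.  217.7  17.5] turn [0.  0.  0.1]
shift [-76.9 217.6 159.5] turn [0.  0.  0.1]
```

Call:
drive_tool(
  moves=[
    {"ax": 0, "ay": 0, "az": 0, "tx": -77, "ty": 218, "tz": 17, "fingers": 0},
    {"ax": 0, "ay": 0, "az": 0, "tx": -77, "ty": 218, "tz": 17, "fingers": 0},
    {"ax": 0, "ay": 0, "az": 0, "tx": -77, "ty": 218, "tz": 17, "fingers": 0},
    {"ax": 0, "ay": 0, "az": 0, "tx": -77, "ty": 218, "tz": 17, "fingers": 0},
    {"ax": 0, "ay": 0, "az": 0, "tx": -77, "ty": 218, "tz": 17, "fingers": 0},
    {"ax": 0, "ay": 0, "az": 0, "tx": -77, "ty": 218, "tz": 60, "fingers": 0},
    {"ax": 0, "ay": 0, "az": 0, "tx": -77, "ty": 218, "tz": 85, "fingers": 0},
    {"ax": 0, "ay": 0, "az": 0, "tx": -77, "ty": 218, "tz": 85, "fingers": 0},
  ],
)

```text
clock: 2.1
position: [0.4614, 0.1637, 0.1286]
orientation: [-0.067, -3.133, 0.008]
contact_force: [0.0, -0.3, -0.5]
grip_width: 0.0852
grasp_force: 0.0
```

```bash
python3 -c "
from h import *
state();delta(*w(38,60),58)
im=read_camera('top');cv2.imwrite('top1.png',im[:,:,::-1])"
```

```text
t 2.1 tcp [461.4 163.7 128.6] track [35.8 56.8] F [ 0.  -0.3 -0.5] w 85.2 g 0.0
shift [-2.7  3.6 70.6] turn [-0.3 -0.4  0. ]
```

Call:
drive_tool(
  newtons=40,
  moves=[
    {"ax": 0, "ay": 0, "az": 0, "tx": -3, "ty": 3, "tz": 35, "fingers": 0},
    {"ax": 0, "ay": 0, "az": 0, "tx": -3, "ty": 3, "tz": 70, "fingers": 0},
    {"ax": 0, "ay": 0, "az": 0, "tx": -3, "ty": 3, "tz": 70, "fingers": 0},
    {"ax": 0, "ay": 0, "az": 0, "tx": -3, "ty": 3, "tz": 70, "fingers": 150},
    {"ax": 0, "ay": 0, "az": 0, "tx": -3, "ty": 3, "tz": 70, "fingers": 255},
    {"ax": 0, "ay": 0, "az": 0, "tx": -3, "ty": 3, "tz": 70, "fingers": 255},
    {"ax": 0, "ay": 0, "az": 0, "tx": -3, "ty": 3, "tz": 70, "fingers": 255},
    {"ax": 0, "ay": 0, "az": 0, "tx": -3, "ty": 3, "tz": 70, "fingers": 255},
    {"ax": 0, "ay": 0, "az": 0, "tx": -3, "ty": 3, "tz": 70, "fingers": 255},
    {"ax": 0, "ay": 0, "az": 0, "tx": -3, "ty": 3, "tz": 70, "fingers": 255},
  ],
)

```text
clock: 3.15
position: [0.4666, 0.1667, 0.0632]
orientation: [-0.066, -3.14, 0.003]
contact_force: [-0.8, -4.8, 7.3]
grip_width: 0.0093
grasp_force: 42.4
```

```bash
python3 -c "
from h import *
state();delta(*w(70,60),58)"
```

```text
t 3.1 tcp [466.6 166.7  63.2] track [40.9 60. ] F [-0.8 -4.8  7.3] w 9.3 g 42.4
shift [-29.1   0.    5.2] turn [-0.1 -0.1  0.1]
```

Call:
drive_tool(
  moves=[
    {"ax": 0, "ay": 0, "az": 0, "tx": -8, "ty": 0, "tz": 0, "fingers": 255},
    {"ax": 0, "ay": 0, "az": 0, "tx": -16, "ty": 0, "tz": 0, "fingers": 255},
    {"ax": 0, "ay": 0, "az": 0, "tx": -24, "ty": 0, "tz": 0, "fingers": 255},
    {"ax": 0, "ay": 0, "az": 0, "tx": -30, "ty": 0, "tz": 0, "fingers": 255},
    {"ax": 0, "ay": 0, "az": 0, "tx": -33, "ty": 0, "tz": 0, "fingers": 255},
    {"ax": 0, "ay": 0, "az": 0, "tx": -33, "ty": 0, "tz": 0, "fingers": 255},
    {"ax": 0, "ay": 0, "az": 0, "tx": -33, "ty": 0, "tz": 0, "fingers": 255},
  ],
)

```text
clock: 3.85
position: [0.4968, 0.1653, 0.0631]
orientation: [-0.068, -3.134, 0.005]
contact_force: [-11.2, -0.0, 12.3]
grip_width: 0.0097
grasp_force: 43.1
```

```bash
python3 -c "
from h import *
state()"
```

```text
t 3.9 tcp [496.8 165.3  63.1] track [71.  59.9] F [-11.2  -0.   12.3] w 9.7 g 43.1
```

Call:
drive_tool(
  moves=[
    {"ax": 0, "ay": 0, "az": 0, "tx": -3, "ty": 0, "tz": -2, "fingers": 255},
    {"ax": 0, "ay": 0, "az": 0, "tx": -5, "ty": 0, "tz": -2, "fingers": 255},
    {"ax": 0, "ay": 0, "az": 0, "tx": -5, "ty": 0, "tz": -2, "fingers": 255},
    {"ax": 0, "ay": 0, "az": 0, "tx": -5, "ty": 0, "tz": -2, "fingers": 255},
  ],
)

```text
clock: 4.25
position: [0.4971, 0.165, 0.063]
orientation: [-0.071, -3.125, 0.007]
contact_force: [-22.6, 7.5, 10.7]
grip_width: 0.0093
grasp_force: 42.9
```

```bash
python3 -c "
from h import *
state()"
```

```text
t 4.2 tcp [497.1 165.   63. ] track [71.4 59.7] F [-22.6   7.5  10.7] w 9.3 g 42.9
```

Call:
drive_tool(
  moves=[
    {"ax": 0, "ay": 0, "az": 0, "tx": 5, "ty": 0, "tz": 0, "fingers": 0},
    {"ax": 0, "ay": 0, "az": 0, "tx": 5, "ty": 0, "tz": 0, "fingers": 0},
    {"ax": 0, "ay": 0, "az": 0, "tx": 5, "ty": 0, "tz": 0, "fingers": 0},
    {"ax": 0, "ay": 0, "az": 0, "tx": 5, "ty": 0, "tz": 0, "fingers": 0},
    {"ax": 0, "ay": 0, "az": 0, "tx": 5, "ty": 0, "tz": -30, "fingers": 0},
    {"ax": 0, "ay": 0, "az": 0, "tx": 5, "ty": 0, "tz": -65, "fingers": 0},
    {"ax": 0, "ay": 0, "az": 0, "tx": 5, "ty": 0, "tz": -65, "fingers": 0},
  ],
)

```text
clock: 4.95
position: [0.5033, 0.1679, 0.134]
orientation: [0.065, 3.132, 0.008]
contact_force: [0.2, -0.1, -0.5]
grip_width: 0.0856
grasp_force: 0.0
```

```bash
python3 -c "
from h import *
state();delta(528.4,-3,55)
im=read_camera('top');trackfit('top',im,TR)"
```

```text
t 5.0 tcp [503.3 167.9 134. ] track [77.5 62.8] F [ 0.2 -0.1 -0.5] w 85.6 g 0.0
shift [ -31.5 -170.1   78.4] turn [0.3 0.5 0.1]
top [ 4.23688999e+02  1.08842373e+02 -4.53713443e-02] [((1, -34), 227, 1.6), ((1, -12), 224, -1.6), ((1, 12), 150, 1.6), ((1, 34), 122, -1.7), ((0, -34), 86, 1.1), ((0, -12), 60, -1.7), ((0, 12), 38, 0.6)]
end 189.92973401183605
```

Call:
drive_tool(
  moves=[
    {"ax": 0, "ay": 0, "az": 0, "tx": -31, "ty": -170, "tz": 0, "fingers": 0},
    {"ax": 0, "ay": 0, "az": 0, "tx": -31, "ty": -170, "tz": 0, "fingers": 0},
    {"ax": 0, "ay": 0, "az": 0, "tx": -31, "ty": -170, "tz": 0, "fingers": 0},
    {"ax": 0, "ay": 0, "az": 0, "tx": -31, "ty": -170, "tz": 0, "fingers": 0},
    {"ax": 0, "ay": 0, "az": 0, "tx": -31, "ty": -170, "tz": 0, "fingers": 0},
    {"ax": 0, "ay": 0, "az": 0, "tx": -31, "ty": -170, "tz": 10, "fingers": 0},
    {"ax": 0, "ay": 0, "az": 0, "tx": -31, "ty": -170, "tz": 45, "fingers": 0},
    {"ax": 0, "ay": 0, "az": 0, "tx": -31, "ty": -170, "tz": 78, "fingers": 0},
    {"ax": 0, "ay": 0, "az": 0, "tx": -31, "ty": -170, "tz": 78, "fingers": 0},
    {"ax": 0, "ay": 0, "az": 0, "tx": -31, "ty": -170, "tz": 78, "fingers": 0},
  ],
)

```text
clock: 6.0
position: [0.5236, -0.0039, 0.0508]
orientation: [-0.064, -3.139, 0.001]
contact_force: [0.6, 0.1, 0.3]
grip_width: 0.0853
grasp_force: 0.0
```

```bash
python3 -c "
from h import *
state();delta(528.4,-3,55)"
```

```text
t 6.0 tcp [523.6  -3.9  50.8] track [ 105.2 -108. ] F [0.6 0.1 0.3] w 85.3 g 0.0
shift [-4.7  1.1 -4.2] turn [-0.1 -0.1  0.1]
```

Call:
drive_tool(
  newtons=60,
  moves=[
    {"ax": 0, "ay": 0, "az": 0, "tx": -5, "ty": 1, "tz": -4, "fingers": 0},
    {"ax": 0, "ay": 0, "az": 0, "tx": -5, "ty": 1, "tz": -4, "fingers": 0},
    {"ax": 0, "ay": 0, "az": 0, "tx": -5, "ty": 1, "tz": -4, "fingers": 120},
    {"ax": 0, "ay": 0, "az": 0, "tx": -5, "ty": 1, "tz": -4, "fingers": 255},
    {"ax": 0, "ay": 0, "az": 0, "tx": -5, "ty": 1, "tz": -4, "fingers": 255},
    {"ax": 0, "ay": 0, "az": 0, "tx": -5, "ty": 1, "tz": -4, "fingers": 255},
    {"ax": 0, "ay": 0, "az": 0, "tx": -5, "ty": 1, "tz": -4, "fingers": 255},
    {"ax": 0, "ay": 0, "az": 0, "tx": -5, "ty": 1, "tz": -4, "fingers": 255},
    {"ax": 0, "ay": 0, "az": 0, "tx": -5, "ty": 1, "tz": -4, "fingers": 255},
  ],
)

```text
clock: 6.9
position: [0.5288, -0.004, 0.0555]
orientation: [-0.067, -3.141, 0.0]
contact_force: [-1.3, 0.2, 3.5]
grip_width: 0.0249
grasp_force: 58.7
```

```bash
python3 -c "
from h import *
o=state();delta(*w(0,108),58)"
```

```text
t 6.9 tcp [528.8  -4.   55.5] track [ 110.4 -107.8] F [-1.3  0.2  3.5] w 24.9 g 58.7
shift [110.2 215.9  -2.5] turn [-0. -0.  0.]
```

Call:
drive_tool(
  moves=[
    {"ax": 0, "ay": 0, "az": 0, "tx": 0, "ty": 0, "tz": -45, "fingers": 255},
    {"ax": 0, "ay": 0, "az": 0, "tx": 0, "ty": 0, "tz": -90, "fingers": 255},
    {"ax": 0, "ay": 0, "az": 0, "tx": 20, "ty": 40, "tz": -90, "fingers": 255},
    {"ax": 0, "ay": 0, "az": 0, "tx": 40, "ty": 80, "tz": -90, "fingers": 255},
    {"ax": 0, "ay": 0, "az": 0, "tx": 60, "ty": 120, "tz": -90, "fingers": 255},
    {"ax": 0, "ay": 0, "az": 0, "tx": 80, "ty": 160, "tz": -90, "fingers": 255},
    {"ax": 0, "ay": 0, "az": 0, "tx": 100, "ty": 196, "tz": -90, "fingers": 255},
    {"ax": 0, "ay": 0, "az": 0, "tx": 110, "ty": 216, "tz": -90, "fingers": 255},
    {"ax": 0, "ay": 0, "az": 0, "tx": 110, "ty": 216, "tz": -90, "fingers": 255},
    {"ax": 0, "ay": 0, "az": 0, "tx": 110, "ty": 216, "tz": -65, "fingers": 255},
    {"ax": 0, "ay": 0, "az": 0, "tx": 110, "ty": 216, "tz": -40, "fingers": 255},
    {"ax": 0, "ay": 0, "az": 0, "tx": 110, "ty": 216, "tz": -40, "fingers": 255},
  ],
)

```text
clock: 8.1
position: [0.426, 0.214, 0.0922]
orientation: [-0.069, -3.134, 0.009]
contact_force: [-0.4, -0.2, -2.0]
grip_width: 0.0244
grasp_force: 59.6
```

```bash
cat >> h.py <<'E'
def heldfoot(zf,tag=None):
    """foot of held carrier: white blob near tool, top face at height zf (mm)"""
    P=observe()["position"]*1000
    for n in("top","scene"):
        im=read_camera(n); up=cv2.resize(im,None,fx=4,fy=4,interpolation=cv2.INTER_CUBIC)
        sp=up.max(2).astype(int)-up.min(2); m=((up.min(2)>150)&(sp<30)).astype(np.uint8)
        for k in cv2.findContours(m,0,1)[0]:
            if cv2.contourArea(k)<150: continue
            W=(cast(n,(k[:,0]+.5)/4-.5,zf/1000)*1000).astype(np.float32)
            c,R=cv2.minEnclosingCircle(W)
            if np.hypot(c[0]-P[0],c[1]-P[1])<40: print(n,"foot",np.round(c,1),"R",round(R,1),"track",t(*c).round(1))
        if tag:
            u=proj(n,P/1000-[0,0,.04])[0].astype(int); a=im[max(u[1]-45,0):u[1]+45,max(u[0]-50,0):u[0]+50]
            cv2.imwrite(f"pics/{tag}_{n}.png",cv2.resize(a,(500,450),interpolation=cv2.INTER_CUBIC)[:,:,::-1])
E
python3 -c "
from h import *
state();delta(*w(0,108),58);heldfoot(observe()['position'][2]*1000-55.5+9,'a')
import cv2
cv2.imwrite('pics/a.png',np.hstack([cv2.imread('pics/a_top.png')[:,50:450],cv2.imread('pics/a_scene.png')[:,50:450]]))"
```

```text
t 8.1 tcp [426.  214.   92.2] track [ -1.7 105.5] F [-0.4 -0.2 -2. ] w 24.4 g 59.6
shift [-1.9  2.7 34.1] turn [-0.3 -0.4 -0.1]
scene foot [406.8 208.6] R 11.3 track [-20.7  99.3]
```

View pics/a.png

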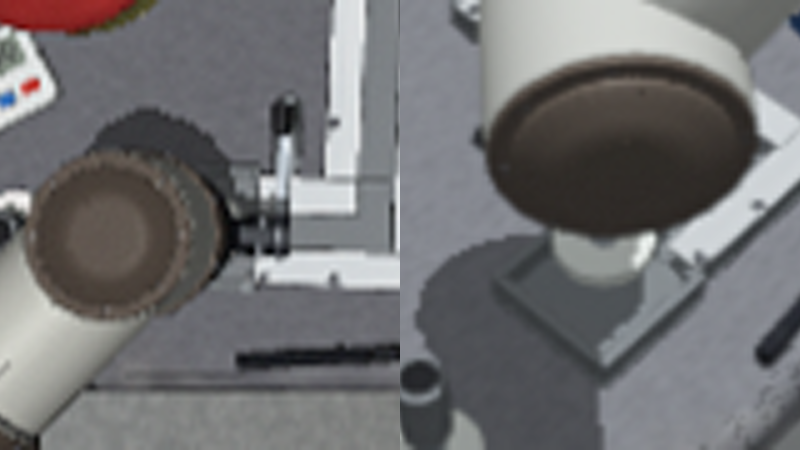

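Call:
drive_tool(
  moves=[
    {"ax": 0, "ay": 0, "az": 0, "tx": -2, "ty": 2, "tz": 15, "fingers": 255},
    {"ax": 0, "ay": 0, "az": 0, "tx": -2, "ty": 2, "tz": 26, "fingers": 255},
    {"ax": 0, "ay": 0, "az": 0, "tx": -2, "ty": 2, "tz": 31, "fingers": 255},
    {"ax": 0, "ay": 0, "az": 0, "tx": -2, "ty": 2, "tz": 31, "fingers": 255},
    {"ax": 0, "ay": 0, "az": 0, "tx": -2, "ty": 2, "tz": 31, "fingers": 255},
  ],
)

```text
clock: 8.7
position: [0.4304, 0.2186, 0.0647]
orientation: [0.066, 3.14, 0.001]
contact_force: [-0.4, 0.3, -2.3]
grip_width: 0.0247
grasp_force: 59.6
```

```bash
python3 -c "
from h import *
state();delta(*w(0,50),60)"
```

```text
t 8.7 tcp [430.4 218.6  64.7] track [  2.5 110.3] F [-0.4  0.3 -2.3] w 24.7 g 59.6
shift [  2.5 -60.3   4.7] turn [0. 0. 0.]
```

Call:
drive_tool(
  moves=[
    {"ax": 0, "ay": 0, "az": 0, "tx": 2.5, "ty": 0, "tz": 2, "fingers": 255},
    {"ax": 0, "ay": 0, "az": 0, "tx": 2.5, "ty": 0, "tz": 4, "fingers": 255},
    {"ax": 0, "ay": 0, "az": 0, "tx": 2.5, "ty": -8, "tz": 4, "fingers": 255},
    {"ax": 0, "ay": 0, "az": 0, "tx": 2.5, "ty": -16, "tz": 4, "fingers": 255},
    {"ax": 0, "ay": 0, "az": 0, "tx": 2.5, "ty": -22, "tz": 4, "fingers": 255},
    {"ax": 0, "ay": 0, "az": 0, "tx": 2.5, "ty": -28, "tz": 4, "fingers": 255},
    {"ax": 0, "ay": 0, "az": 0, "tx": 2.5, "ty": -28, "tz": 4, "fingers": 255},
    {"ax": 0, "ay": 0, "az": 0, "tx": 2.5, "ty": -28, "tz": 4, "fingers": 255},
  ],
)

```text
clock: 9.5
position: [0.4267, 0.1905, 0.0604]
orientation: [0.067, 3.141, 0.0]
contact_force: [-0.6, 0.3, -0.8]
grip_width: 0.0244
grasp_force: 59.6
```

```bash
python3 -c "
from h import *
state();delta(*w(0,0),60)"
```

```text
t 9.5 tcp [426.7 190.5  60.4] track [-0.1 82.1] F [-0.6  0.3 -0.8] w 24.4 g 59.6
shift [ -0.  -82.1   0.4] turn [0. 0. 0.]
```

Call:
drive_tool(
  moves=[
    {"ax": 0, "ay": 0, "az": 0, "tx": 0, "ty": -8, "tz": 0, "fingers": 255},
    {"ax": 0, "ay": 0, "az": 0, "tx": 0, "ty": -16, "tz": 0, "fingers": 255},
    {"ax": 0, "ay": 0, "az": 0, "tx": 0, "ty": -24, "tz": 0, "fingers": 255},
    {"ax": 0, "ay": 0, "az": 0, "tx": 0, "ty": -34, "tz": 0, "fingers": 255},
    {"ax": 0, "ay": 0, "az": 0, "tx": 0, "ty": -44, "tz": 0, "fingers": 255},
    {"ax": 0, "ay": 0, "az": 0, "tx": 0, "ty": -54, "tz": 0, "fingers": 255},
    {"ax": 0, "ay": 0, "az": 0, "tx": 0, "ty": -64, "tz": 0, "fingers": 255},
    {"ax": 0, "ay": 0, "az": 0, "tx": 0, "ty": -74, "tz": 0, "fingers": 255},
    {"ax": 0, "ay": 0, "az": 0, "tx": 0, "ty": -82, "tz": 0, "fingers": 255},
    {"ax": 0, "ay": 0, "az": 0, "tx": 0, "ty": -82, "tz": 0, "fingers": 255},
    {"ax": 0, "ay": 0, "az": 0, "tx": 0, "ty": -82, "tz": 0, "fingers": 255},
  ],
)

```text
clock: 10.6
position: [0.4233, 0.1086, 0.0604]
orientation: [0.067, 3.14, 0.0]
contact_force: [0.0, 0.5, -1.3]
grip_width: 0.0246
grasp_force: 59.6
```

```bash
python3 -c "
from h import *
state();delta(*w(165,0),60)"
```

```text
t 10.6 tcp [423.3 108.6  60.4] track [0.1 0.1] F [ 0.   0.5 -1.3] w 24.6 g 59.6
shift [-164.9   -0.2    0.5] turn [0. 0. 0.]
```

Call:
drive_tool(
  moves=[
    {"ax": 0, "ay": 0, "az": 0, "tx": -12, "ty": 0, "tz": 0, "fingers": 255},
    {"ax": 0, "ay": 0, "az": 0, "tx": -27, "ty": 0, "tz": 0, "fingers": 255},
    {"ax": 0, "ay": 0, "az": 0, "tx": -43, "ty": 0, "tz": 0, "fingers": 255},
    {"ax": 0, "ay": 0, "az": 0, "tx": -60, "ty": 0, "tz": 0, "fingers": 255},
    {"ax": 0, "ay": 0, "az": 0, "tx": -77, "ty": 0, "tz": 0, "fingers": 255},
    {"ax": 0, "ay": 0, "az": 0, "tx": -94, "ty": 0, "tz": 0, "fingers": 255},
    {"ax": 0, "ay": 0, "az": 0, "tx": -111, "ty": 0, "tz": 0, "fingers": 255},
    {"ax": 0, "ay": 0, "az": 0, "tx": -128, "ty": 0, "tz": 0, "fingers": 255},
    {"ax": 0, "ay": 0, "az": 0, "tx": -143, "ty": 0, "tz": 0, "fingers": 255},
    {"ax": 0, "ay": 0, "az": 0, "tx": -156, "ty": 0, "tz": 0, "fingers": 255},
    {"ax": 0, "ay": 0, "az": 0, "tx": -163, "ty": 0, "tz": 0, "fingers": 255},
    {"ax": 0, "ay": 0, "az": 0, "tx": -163, "ty": 0, "tz": 0, "fingers": 255},
  ],
)

```text
clock: 11.8
position: [0.5867, 0.1019, 0.0598]
orientation: [-0.067, -3.141, 0.0]
contact_force: [-1.7, 0.1, -2.6]
grip_width: 0.0249
grasp_force: 59.8
```

```bash
python3 -c "
from h import *
state();delta(*w(165,0),60)"
```

```text
t 11.8 tcp [586.7 101.9  59.8] track [163.6   0.4] F [-1.7  0.1 -2.6] w 24.9 g 59.8
shift [-1.4 -0.4 -0.2] turn [-0. -0.  0.]
```

Call:
drive_tool(
  moves=[
    {"ax": 0, "ay": 0, "az": 0, "tx": -2, "ty": 0, "tz": 0, "fingers": 255},
    {"ax": 0, "ay": 0, "az": 0, "tx": -2, "ty": 0, "tz": 0, "fingers": 100},
    {"ax": 0, "ay": 0, "az": 0, "tx": -2, "ty": 0, "tz": 0, "fingers": 0},
    {"ax": 0, "ay": 0, "az": 0, "tx": -2, "ty": 0, "tz": 0, "fingers": 0},
    {"ax": 0, "ay": 0, "az": 0, "tx": -2, "ty": 0, "tz": 0, "fingers": 0},
    {"ax": 0, "ay": 0, "az": 0, "tx": -2, "ty": 0, "tz": -30, "fingers": 0},
    {"ax": 0, "ay": 0, "az": 0, "tx": -2, "ty": 0, "tz": -75, "fingers": 0},
    {"ax": 0, "ay": 0, "az": 0, "tx": -2, "ty": 0, "tz": -75, "fingers": 0},
    {"ax": 0, "ay": 0, "az": 0, "tx": -2, "ty": 0, "tz": -75, "fingers": 0},
  ],
)

```text
clock: 12.7
position: [0.5883, 0.102, 0.1369]
orientation: [0.067, 3.138, 0.003]
contact_force: [-0.5, -0.7, -0.9]
grip_width: 0.0853
grasp_force: 0.0
```

```bash
python3 -c "
from h import *
state();delta(527.2,-85,55.5)
im=read_camera('scene');cv2.imwrite('s2.png',im[:,:,::-1]);print(feet('scene',im))"
```

```text
t 12.7 tcp [588.3 102.  136.9] track [165.2   0.6] F [-0.5 -0.7 -0.9] w 85.3 g 0.0
shift [  53.3 -189.6   80.9] turn [0.1 0.2 0. ]
[(np.float64(424.8), np.float64(339.1), 26.5, 1239), (np.float64(526.5), np.float64(-85.5), 27.6, 1456), (np.float64(656.2), np.float64(-13.0), 26.8, 837)]
```

Call:
drive_tool(
  moves=[
    {"ax": 0, "ay": 0, "az": 0, "tx": 53, "ty": -189, "tz": 0, "fingers": 0},
    {"ax": 0, "ay": 0, "az": 0, "tx": 53, "ty": -189, "tz": 0, "fingers": 0},
    {"ax": 0, "ay": 0, "az": 0, "tx": 53, "ty": -189, "tz": 0, "fingers": 0},
    {"ax": 0, "ay": 0, "az": 0, "tx": 53, "ty": -189, "tz": 0, "fingers": 0},
    {"ax": 0, "ay": 0, "az": 0, "tx": 53, "ty": -189, "tz": 0, "fingers": 0},
    {"ax": 0, "ay": 0, "az": 0, "tx": 53, "ty": -189, "tz": 0, "fingers": 0},
    {"ax": 0, "ay": 0, "az": 0, "tx": 53, "ty": -189, "tz": 10, "fingers": 0},
    {"ax": 0, "ay": 0, "az": 0, "tx": 53, "ty": -189, "tz": 45, "fingers": 0},
    {"ax": 0, "ay": 0, "az": 0, "tx": 53, "ty": -189, "tz": 78, "fingers": 0},
    {"ax": 0, "ay": 0, "az": 0, "tx": 53, "ty": -189, "tz": 78, "fingers": 0},
    {"ax": 0, "ay": 0, "az": 0, "tx": 53, "ty": -189, "tz": 78, "fingers": 0},
  ],
)

```text
clock: 13.85
position: [0.5271, -0.084, 0.0567]
orientation: [-0.063, -3.139, 0.001]
contact_force: [1.0, 0.7, 0.7]
grip_width: 0.0854
grasp_force: 0.0
```

```bash
python3 -c "
from h import *
state();delta(527.2,-85,55.5)"
```

```text
t 13.8 tcp [527.1 -84.   56.7] track [ 112.1 -187.8] F [1.  0.7 0.7] w 85.4 g 0.0
shift [-0.2 -1.   1.2] turn [-0.  -0.1  0.2]
```

Grasp, lift and carry to the pocket (track (0,110): shift +112, +298).

Call:
drive_tool(
  newtons=60,
  moves=[
    {"ax": 0, "ay": 0, "az": 0.2, "tx": 0, "ty": -1, "tz": 1, "fingers": 120},
    {"ax": 0, "ay": 0, "az": 0.2, "tx": 0, "ty": -1, "tz": 1, "fingers": 255},
    {"ax": 0, "ay": 0, "az": 0.2, "tx": 0, "ty": -1, "tz": 1, "fingers": 255},
    {"ax": 0, "ay": 0, "az": 0.2, "tx": 0, "ty": -1, "tz": 1, "fingers": 255},
    {"ax": 0, "ay": 0, "az": 0.2, "tx": 0, "ty": -1, "tz": 1, "fingers": 255},
    {"ax": 0, "ay": 0, "az": 0.2, "tx": 0, "ty": -1, "tz": 1, "fingers": 255},
    {"ax": 0, "ay": 0, "az": 0.2, "tx": 0, "ty": -1, "tz": 1, "fingers": 255},
  ],
)

```text
clock: 14.55
position: [0.5273, -0.0859, 0.0571]
orientation: [0.072, 3.14, -0.0]
contact_force: [-1.4, 1.7, 5.8]
grip_width: 0.0246
grasp_force: 58.7
```

```bash
python3 -c "
from h import *
state();delta(*w(0,108),100)"
```

```text
t 14.6 tcp [527.3 -85.9  57.1] track [ 112.4 -189.7] F [-1.4  1.7  5.8] w 24.6 g 58.7
shift [113.1 297.4 -43. ] turn [-0.   0.1 -0.1]
```

Call:
drive_tool(
  moves=[
    {"ax": 0, "ay": 0, "az": 0, "tx": 0, "ty": 0, "tz": -45, "fingers": 255},
    {"ax": 0, "ay": 0, "az": 0, "tx": 0, "ty": 0, "tz": -90, "fingers": 255},
    {"ax": 0, "ay": 0, "az": 0, "tx": 16, "ty": 40, "tz": -90, "fingers": 255},
    {"ax": 0, "ay": 0, "az": 0, "tx": 32, "ty": 85, "tz": -90, "fingers": 255},
    {"ax": 0, "ay": 0, "az": 0, "tx": 48, "ty": 130, "tz": -90, "fingers": 255},
    {"ax": 0, "ay": 0, "az": 0, "tx": 64, "ty": 175, "tz": -90, "fingers": 255},
    {"ax": 0, "ay": 0, "az": 0, "tx": 80, "ty": 220, "tz": -90, "fingers": 255},
    {"ax": 0, "ay": 0, "az": 0, "tx": 96, "ty": 260, "tz": -90, "fingers": 255},
    {"ax": 0, "ay": 0, "az": 0, "tx": 113, "ty": 298, "tz": -90, "fingers": 255},
    {"ax": 0, "ay": 0, "az": 0, "tx": 113, "ty": 298, "tz": -90, "fingers": 255},
    {"ax": 0, "ay": 0, "az": 0, "tx": 113, "ty": 298, "tz": -60, "fingers": 255},
    {"ax": 0, "ay": 0, "az": 0, "tx": 113, "ty": 298, "tz": -40, "fingers": 255},
  ],
)

```text
clock: 15.75
position: [0.4267, 0.2165, 0.0949]
orientation: [-0.072, -3.139, 0.001]
contact_force: [-0.7, -0.8, -1.7]
grip_width: 0.0242
grasp_force: 60.0
```

```bash
python3 -c "
from h import *
state();delta(*w(0,110),62)"
```

```text
t 15.8 tcp [426.7 216.5  94.9] track [ -1.2 108.1] F [-0.7 -0.8 -1.7] w 24.2 g 60.0
shift [-1.2  1.9 32.9] turn [-0.  -0.1 -0.2]
```

Call:
drive_tool(
  moves=[
    {"ax": 0, "ay": 0, "az": -0.2, "tx": -1, "ty": 2, "tz": 12, "fingers": 255},
    {"ax": 0, "ay": 0, "az": -0.2, "tx": -1, "ty": 2, "tz": 22, "fingers": 255},
    {"ax": 0, "ay": 0, "az": -0.2, "tx": -1, "ty": 2, "tz": 30, "fingers": 255},
    {"ax": 0, "ay": 0, "az": -0.2, "tx": -1, "ty": 2, "tz": 32, "fingers": 255},
    {"ax": 0, "ay": 0, "az": -0.2, "tx": -1, "ty": 2, "tz": 32, "fingers": 255},
    {"ax": 0, "ay": 0, "az": -0.2, "tx": -1, "ty": 2, "tz": 32, "fingers": 255},
  ],
)

```text
clock: 16.35
position: [0.4291, 0.2192, 0.0648]
orientation: [0.067, 3.14, 0.001]
contact_force: [0.2, 0.6, -1.5]
grip_width: 0.0242
grasp_force: 60.0
```

```bash
python3 -c "
from h import *
state();delta(*w(0,82),62)"
```

```text
t 16.4 tcp [429.1 219.2  64.8] track [  1.1 110.8] F [ 0.2  0.6 -1.5] w 24.2 g 60.0
shift [  1.2 -28.8   2.8] turn [0.  0.1 0. ]
```

Lower and slide under the lips, all the way to the bend.

Call:
drive_tool(
  moves=[
    {"ax": 0, "ay": 0, "az": 0, "tx": 1, "ty": 0, "tz": 3, "fingers": 255},
    {"ax": 0, "ay": 0, "az": 0, "tx": 1, "ty": 0, "tz": 3, "fingers": 255},
    {"ax": 0, "ay": 0, "az": 0, "tx": 1, "ty": -8, "tz": 3, "fingers": 255},
    {"ax": 0, "ay": 0, "az": 0, "tx": 1, "ty": -18, "tz": 3, "fingers": 255},
    {"ax": 0, "ay": 0, "az": 0, "tx": 1, "ty": -28, "tz": 3, "fingers": 255},
    {"ax": 0, "ay": 0, "az": 0, "tx": 1, "ty": -40, "tz": 3, "fingers": 255},
    {"ax": 0, "ay": 0, "az": 0, "tx": 1, "ty": -54, "tz": 3, "fingers": 255},
    {"ax": 0, "ay": 0, "az": 0, "tx": 1, "ty": -70, "tz": 3, "fingers": 255},
    {"ax": 0, "ay": 0, "az": 0, "tx": 1, "ty": -86, "tz": 3, "fingers": 255},
    {"ax": 0, "ay": 0, "az": 0, "tx": 1, "ty": -100, "tz": 3, "fingers": 255},
    {"ax": 0, "ay": 0, "az": 0, "tx": 1, "ty": -110, "tz": 3, "fingers": 255},
    {"ax": 0, "ay": 0, "az": 0, "tx": 1, "ty": -111, "tz": 3, "fingers": 255},
  ],
)

```text
clock: 17.55
position: [0.4228, 0.1067, 0.0613]
orientation: [-0.069, -3.14, 0.0]
contact_force: [0.4, 0.6, -1.6]
grip_width: 0.0246
grasp_force: 59.9
```

```bash
python3 -c "
from h import *
state();delta(*w(115,0),62)"
```

```text
t 17.6 tcp [422.8 106.7  61.3] track [-0.3 -1.8] F [ 0.4  0.6 -1.6] w 24.6 g 59.9
shift [-115.3    1.9   -0.7] turn [-0.  -0.  -0.1]
```

Call:
drive_tool(
  moves=[
    {"ax": 0, "ay": 0, "az": 0, "tx": -10, "ty": 1.5, "tz": 0, "fingers": 255},
    {"ax": 0, "ay": 0, "az": 0, "tx": -24, "ty": 1.5, "tz": 0, "fingers": 255},
    {"ax": 0, "ay": 0, "az": 0, "tx": -40, "ty": 1.5, "tz": 0, "fingers": 255},
    {"ax": 0, "ay": 0, "az": 0, "tx": -56, "ty": 1.5, "tz": 0, "fingers": 255},
    {"ax": 0, "ay": 0, "az": 0, "tx": -72, "ty": 1.5, "tz": 0, "fingers": 255},
    {"ax": 0, "ay": 0, "az": 0, "tx": -88, "ty": 1.5, "tz": 0, "fingers": 255},
    {"ax": 0, "ay": 0, "az": 0, "tx": -102, "ty": 1.5, "tz": 0, "fingers": 255},
    {"ax": 0, "ay": 0, "az": 0, "tx": -110, "ty": 1.5, "tz": 0, "fingers": 255},
    {"ax": 0, "ay": 0, "az": 0, "tx": -114, "ty": 1.5, "tz": 0, "fingers": 255},
    {"ax": 0, "ay": 0, "az": 0, "tx": -115, "ty": 1.5, "tz": 0, "fingers": 255},
    {"ax": 0, "ay": 0, "az": 0, "tx": -115, "ty": 1.5, "tz": 0, "fingers": 255},
  ],
)

```text
clock: 18.65
position: [0.5379, 0.105, 0.0613]
orientation: [0.066, 3.141, 0.001]
contact_force: [0.0, 0.0, -1.6]
grip_width: 0.0247
grasp_force: 60.1
```

```bash
python3 -c "
from h import *
state()"
```

```text
t 18.6 tcp [537.9 105.   61.3] track [114.7   1.4] F [ 0.   0.  -1.6] w 24.7 g 60.1
```

Call:
drive_tool(
  moves=[
    {"ax": 0, "ay": 0, "az": 0, "tx": -1, "ty": -1, "tz": 0, "fingers": 255},
    {"ax": 0, "ay": 0, "az": 0, "tx": -1, "ty": -1, "tz": 0, "fingers": 100},
    {"ax": 0, "ay": 0, "az": 0, "tx": -1, "ty": -1, "tz": 0, "fingers": 40},
    {"ax": 0, "ay": 0, "az": 0, "tx": -1, "ty": -1, "tz": 0, "fingers": 40},
    {"ax": 0, "ay": 0, "az": 0, "tx": -1, "ty": -1, "tz": 0, "fingers": 40},
    {"ax": 0, "ay": 0, "az": 0, "tx": -1, "ty": -1, "tz": -30, "fingers": 40},
    {"ax": 0, "ay": 0, "az": 0, "tx": -1, "ty": -1, "tz": -75, "fingers": 40},
    {"ax": 0, "ay": 0, "az": 0, "tx": -1, "ty": -1, "tz": -75, "fingers": 0},
    {"ax": 0, "ay": 0, "az": 0, "tx": -1, "ty": -1, "tz": -75, "fingers": 0},
  ],
)

```text
clock: 19.55
position: [0.5394, 0.104, 0.1376]
orientation: [0.067, 3.138, 0.003]
contact_force: [-0.1, 0.0, -1.0]
grip_width: 0.0853
grasp_force: 0.0
```

```bash
python3 -c "
from h import *
state();delta(425.3,339.4,56.5)
im=read_camera('scene');print(feet('scene',im))"
```

```text
t 19.6 tcp [539.4 104.  137.6] track [116.3   0.5] F [-0.1  0.  -1. ] w 85.3 g 0.0
shift [124.3 230.2  81.2] turn [0.1 0.2 0. ]
[(np.float64(425.0), np.float64(339.1), 26.3, 1203), (np.float64(590.9), np.float64(75.4), 22.5, 409)]
```

Call:
drive_tool(
  moves=[
    {"ax": 0, "ay": 0, "az": 0, "tx": 124, "ty": 230, "tz": 0, "fingers": 0},
    {"ax": 0, "ay": 0, "az": 0, "tx": 124, "ty": 230, "tz": 0, "fingers": 0},
    {"ax": 0, "ay": 0, "az": 0, "tx": 124, "ty": 230, "tz": 0, "fingers": 0},
    {"ax": 0, "ay": 0, "az": 0, "tx": 124, "ty": 230, "tz": 0, "fingers": 0},
    {"ax": 0, "ay": 0, "az": 0, "tx": 124, "ty": 230, "tz": 0, "fingers": 0},
    {"ax": 0, "ay": 0, "az": 0, "tx": 124, "ty": 230, "tz": 0, "fingers": 0},
    {"ax": 0, "ay": 0, "az": 0, "tx": 124, "ty": 230, "tz": 0, "fingers": 0},
    {"ax": 0, "ay": 0, "az": 0, "tx": 124, "ty": 230, "tz": 10, "fingers": 0},
    {"ax": 0, "ay": 0, "az": 0, "tx": 124, "ty": 230, "tz": 45, "fingers": 0},
    {"ax": 0, "ay": 0, "az": 0, "tx": 124, "ty": 230, "tz": 80, "fingers": 0},
    {"ax": 0, "ay": 0, "az": 0, "tx": 124, "ty": 230, "tz": 80, "fingers": 0},
    {"ax": 0, "ay": 0, "az": 0, "tx": 124, "ty": 230, "tz": 80, "fingers": 0},
  ],
)

```text
clock: 20.8
position: [0.4253, 0.3373, 0.0557]
orientation: [-0.069, -3.14, 0.004]
contact_force: [-0.0, 0.3, 0.1]
grip_width: 0.0854
grasp_force: 0.0
```

```bash
python3 -c "
from h import *
state();delta(425.3,339.4,56.5)
im=read_camera('scene');print(feet('scene',im))"
```

```text
t 20.8 tcp [425.3 337.3  55.7] track [ -7.8 228.7] F [-0.   0.3  0.1] w 85.4 g 0.0
shift [ 0.1  2.1 -0.8] turn [-0.1 -0.1 -0. ]
[(np.float64(656.0), np.float64(-12.4), 25.7, 701)]
```

Call:
drive_tool(
  newtons=60,
  moves=[
    {"ax": 0, "ay": 0, "az": 0, "tx": 0, "ty": 2, "tz": 0, "fingers": 120},
    {"ax": 0, "ay": 0, "az": 0, "tx": 0, "ty": 2, "tz": 0, "fingers": 255},
    {"ax": 0, "ay": 0, "az": 0, "tx": 0, "ty": 2, "tz": 0, "fingers": 255},
    {"ax": 0, "ay": 0, "az": 0, "tx": 0, "ty": 2, "tz": 0, "fingers": 255},
    {"ax": 0, "ay": 0, "az": 0, "tx": 0, "ty": 2, "tz": 0, "fingers": 255},
    {"ax": 0, "ay": 0, "az": 0, "tx": 0, "ty": 2, "tz": 0, "fingers": 255},
    {"ax": 0, "ay": 0, "az": 0, "tx": 0, "ty": 2, "tz": 0, "fingers": 255},
    {"ax": 0, "ay": 0, "az": 0, "tx": 0, "ty": 2, "tz": 0, "fingers": 255},
  ],
)

```text
clock: 21.65
position: [0.425, 0.3409, 0.057]
orientation: [0.066, 3.14, 0.001]
contact_force: [-1.2, -1.3, 5.1]
grip_width: 0.0246
grasp_force: 58.7
```

```bash
python3 -c "
from h import *
state();delta(*w(0,110),100)"
```

```text
t 21.6 tcp [425.  340.9  57. ] track [ -8.1 232.3] F [-1.2 -1.3  5.1] w 24.6 g 58.7
shift [  -8.1 -122.3  -43.1] turn [0.  0.  0.1]
```

Call:
drive_tool(
  moves=[
    {"ax": 0, "ay": 0, "az": 0, "tx": 0, "ty": 0, "tz": -40, "fingers": 255},
    {"ax": 0, "ay": 0, "az": 0, "tx": -2, "ty": -10, "tz": -60, "fingers": 255},
    {"ax": 0, "ay": 0, "az": 0, "tx": -4, "ty": -45, "tz": -60, "fingers": 255},
    {"ax": 0, "ay": 0, "az": 0, "tx": -8, "ty": -85, "tz": -60, "fingers": 255},
    {"ax": 0, "ay": 0, "az": 0, "tx": -8, "ty": -115, "tz": -60, "fingers": 255},
    {"ax": 0, "ay": 0, "az": 0, "tx": -8, "ty": -122, "tz": -60, "fingers": 255},
    {"ax": 0, "ay": 0, "az": 0, "tx": -8, "ty": -122, "tz": -60, "fingers": 255},
    {"ax": 0, "ay": 0, "az": 0, "tx": -8, "ty": -122, "tz": -40, "fingers": 255},
    {"ax": 0, "ay": 0, "az": 0, "tx": -8, "ty": -122, "tz": -25, "fingers": 255},
    {"ax": 0, "ay": 0, "az": 0, "tx": -8, "ty": -122, "tz": -12, "fingers": 255},
    {"ax": 0, "ay": 0, "az": 0, "tx": -8, "ty": -122, "tz": -9, "fingers": 255},
    {"ax": 0, "ay": 0, "az": 0, "tx": -8, "ty": -122, "tz": -9, "fingers": 255},
  ],
)

```text
clock: 22.85
position: [0.4278, 0.2193, 0.0648]
orientation: [-0.065, -3.14, 0.001]
contact_force: [0.4, -0.3, -1.1]
grip_width: 0.0247
grasp_force: 59.5
```

```bash
python3 -c "
from h import *
state();delta(*w(0,0),62)"
```

```text
t 22.9 tcp [427.8 219.3  64.8] track [ -0.2 110.9] F [ 0.4 -0.3 -1.1] w 24.7 g 59.5
shift [   0.  -110.9    2.9] turn [-0.  -0.   0.1]
```

Call:
drive_tool(
  moves=[
    {"ax": 0, "ay": 0, "az": 0, "tx": 0, "ty": 0, "tz": 3, "fingers": 255},
    {"ax": 0, "ay": 0, "az": 0, "tx": 0, "ty": 0, "tz": 3, "fingers": 255},
    {"ax": 0, "ay": 0, "az": 0, "tx": 0, "ty": -8, "tz": 3, "fingers": 255},
    {"ax": 0, "ay": 0, "az": 0, "tx": 0, "ty": -18, "tz": 3, "fingers": 255},
    {"ax": 0, "ay": 0, "az": 0, "tx": 0, "ty": -28, "tz": 3, "fingers": 255},
    {"ax": 0, "ay": 0, "az": 0, "tx": 0, "ty": -40, "tz": 3, "fingers": 255},
    {"ax": 0, "ay": 0, "az": 0, "tx": 0, "ty": -54, "tz": 3, "fingers": 255},
    {"ax": 0, "ay": 0, "az": 0, "tx": 0, "ty": -70, "tz": 3, "fingers": 255},
    {"ax": 0, "ay": 0, "az": 0, "tx": 0, "ty": -86, "tz": 3, "fingers": 255},
    {"ax": 0, "ay": 0, "az": 0, "tx": 0, "ty": -100, "tz": 3, "fingers": 255},
    {"ax": 0, "ay": 0, "az": 0, "tx": 0, "ty": -110, "tz": 3, "fingers": 255},
    {"ax": 0, "ay": 0, "az": 0, "tx": 0, "ty": -110, "tz": 3, "fingers": 255},
  ],
)

```text
clock: 24.05
position: [0.4227, 0.1071, 0.0622]
orientation: [-0.07, -3.14, 0.001]
contact_force: [0.7, 0.6, -1.4]
grip_width: 0.0245
grasp_force: 59.5
```

```bash
python3 -c "
from h import *
state();delta(*w(65,0),62)"
```

```text
t 24.1 tcp [422.7 107.1  62.2] track [-0.5 -1.4] F [ 0.7  0.6 -1.4] w 24.5 g 59.5
shift [-65.5   1.5   0.2] turn [-0.  -0.  -0.1]
```

Call:
drive_tool(
  moves=[
    {"ax": 0, "ay": 0, "az": 0, "tx": -10, "ty": 1, "tz": 0, "fingers": 255},
    {"ax": 0, "ay": 0, "az": 0, "tx": -24, "ty": 1, "tz": 0, "fingers": 255},
    {"ax": 0, "ay": 0, "az": 0, "tx": -40, "ty": 1, "tz": 0, "fingers": 255},
    {"ax": 0, "ay": 0, "az": 0, "tx": -54, "ty": 1, "tz": 0, "fingers": 255},
    {"ax": 0, "ay": 0, "az": 0, "tx": -62, "ty": 1, "tz": 0, "fingers": 255},
    {"ax": 0, "ay": 0, "az": 0, "tx": -66, "ty": 1, "tz": 0, "fingers": 255},
    {"ax": 0, "ay": 0, "az": 0, "tx": -66, "ty": 1, "tz": 0, "fingers": 255},
  ],
)

```text
clock: 24.75
position: [0.4881, 0.1065, 0.0616]
orientation: [-0.067, -3.138, 0.002]
contact_force: [-1.5, -0.2, -2.2]
grip_width: 0.0246
grasp_force: 59.7
```

```bash
python3 -c "
from h import *
state()"
```

```text
t 24.8 tcp [488.1 106.5  61.6] track [64.9  0.8] F [-1.5 -0.2 -2.2] w 24.6 g 59.7
```

Call:
drive_tool(
  moves=[
    {"ax": 0, "ay": 0, "az": 0, "tx": 0, "ty": 0, "tz": 0, "fingers": 150},
    {"ax": 0, "ay": 0, "az": 0, "tx": 0, "ty": 0, "tz": 0, "fingers": 140},
    {"ax": 0, "ay": 0, "az": 0, "tx": 0, "ty": 0, "tz": 0, "fingers": 140},
    {"ax": 0, "ay": 0, "az": 0, "tx": 0, "ty": 0, "tz": 0, "fingers": 140},
    {"ax": 0, "ay": 0, "az": 0, "tx": 0, "ty": 0, "tz": -20, "fingers": 140},
    {"ax": 0, "ay": 0, "az": 0, "tx": 0, "ty": 0, "tz": -60, "fingers": 140},
    {"ax": 0, "ay": 0, "az": 0, "tx": 0, "ty": 0, "tz": -75, "fingers": 140},
    {"ax": 0, "ay": 0, "az": 0, "tx": 0, "ty": 0, "tz": -75, "fingers": 0},
    {"ax": 0, "ay": 0, "az": 0, "tx": 0, "ty": 0, "tz": -75, "fingers": 0},
  ],
)

```text
clock: 25.65
position: [0.4888, 0.1068, 0.1373]
orientation: [0.067, 3.141, 0.001]
contact_force: [-0.4, -0.4, -0.4]
grip_width: 0.0666
grasp_force: 0.0
```

```bash
python3 -c "
from h import *
state()
for n in('top','scene'):
  im=read_camera(n);print(feet(n,im)); cv2.imwrite(n+'3.png',im[:,:,::-1])
T=cv2.imread('top3.png');S=cv2.imread('scene3.png')
cv2.imwrite('pics/b.png',np.hstack([cv2.resize(T[180:290,190:300],(400,400)),cv2.resize(S[190:330,220:360],(400,400))]))"
```

```text
t 25.6 tcp [488.8 106.8 137.3] track [65.6  1.1] F [-0.4 -0.4 -0.4] w 66.6 g 0.0
[(np.float64(654.8), np.float64(-17.4), 25.6, 676)]
[(np.float64(537.7), np.float64(77.8), 24.0, 472)]
```

View pics/b.png

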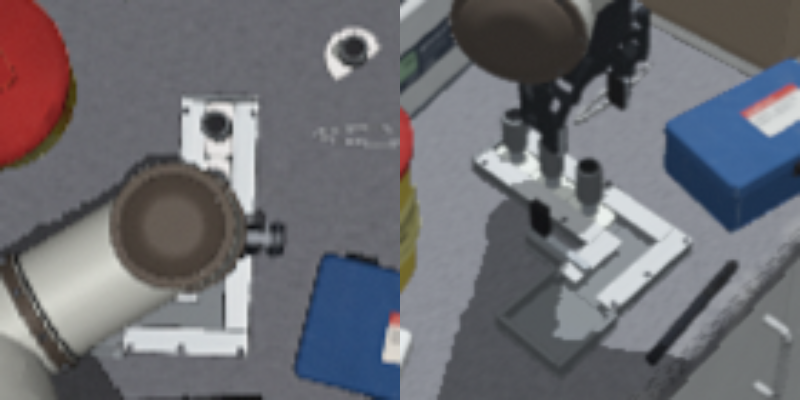

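Three carriers stand in the end lane and the chipped one hasn't moved. Next I'll shut the gate, with the fingers only half open so they clear the third head.

Call:
drive_tool(
  newtons=40,
  moves=[
    {"ax": 0, "ay": 0, "az": 0, "tx": -5, "ty": 40, "tz": 0, "fingers": 120},
    {"ax": 0, "ay": 0, "az": 0, "tx": -5, "ty": 59, "tz": 0, "fingers": 120},
    {"ax": 0, "ay": 0, "az": 0, "tx": -5, "ty": 59, "tz": 0, "fingers": 120},
    {"ax": 0, "ay": 0, "az": 0, "tx": -5, "ty": 59, "tz": 10, "fingers": 120},
    {"ax": 0, "ay": 0, "az": 0, "tx": -5, "ty": 59, "tz": 45, "fingers": 120},
    {"ax": 0, "ay": 0, "az": 0, "tx": -5, "ty": 59, "tz": 76, "fingers": 120},
    {"ax": 0, "ay": 0, "az": 0, "tx": -5, "ty": 59, "tz": 76, "fingers": 120},
    {"ax": 0, "ay": 0, "az": 0, "tx": -5, "ty": 59, "tz": 76, "fingers": 255},
    {"ax": 0, "ay": 0, "az": 0, "tx": -5, "ty": 59, "tz": 76, "fingers": 255},
    {"ax": 0, "ay": 0, "az": 0, "tx": -5, "ty": 59, "tz": 76, "fingers": 255},
    {"ax": 0, "ay": 0, "az": 0, "tx": -5, "ty": 59, "tz": 76, "fingers": 255},
    {"ax": 0, "ay": 0, "az": 0, "tx": -5, "ty": 59, "tz": 76, "fingers": 255},
  ],
)

```text
clock: 26.95
position: [0.4972, 0.1654, 0.0628]
orientation: [0.066, 3.139, 0.001]
contact_force: [0.1, -3.3, 6.5]
grip_width: 0.0091
grasp_force: 44.1
```

```bash
python3 -c "
from h import *
state()"
```

```text
t 26.9 tcp [497.2 165.4  62.8] track [71.5 60. ] F [ 0.1 -3.3  6.5] w 9.1 g 44.1
```

Call:
drive_tool(
  moves=[
    {"ax": 0, "ay": 0, "az": 0, "tx": 6, "ty": 0, "tz": -1, "fingers": 255},
    {"ax": 0, "ay": 0, "az": 0, "tx": 13, "ty": 0, "tz": -1, "fingers": 255},
    {"ax": 0, "ay": 0, "az": 0, "tx": 20, "ty": 0, "tz": -1, "fingers": 255},
    {"ax": 0, "ay": 0, "az": 0, "tx": 27, "ty": 0, "tz": -1, "fingers": 255},
    {"ax": 0, "ay": 0, "az": 0, "tx": 32, "ty": 0, "tz": -1, "fingers": 255},
    {"ax": 0, "ay": 0, "az": 0, "tx": 36, "ty": 0, "tz": -1, "fingers": 255},
    {"ax": 0, "ay": 0, "az": 0, "tx": 38, "ty": 0, "tz": -1, "fingers": 255},
    {"ax": 0, "ay": 0, "az": 0, "tx": 38, "ty": 0, "tz": -1, "fingers": 255},
  ],
)

```text
clock: 27.75
position: [0.4648, 0.1671, 0.0631]
orientation: [0.061, 3.129, 0.004]
contact_force: [27.5, -19.2, -9.8]
grip_width: 0.0091
grasp_force: 41.9
```

```bash
python3 -c "
from h import *
state()"
```

```text
t 27.8 tcp [464.8 167.1  63.1] track [39.  60.4] F [ 27.5 -19.2  -9.8] w 9.1 g 41.9
```

Call:
drive_tool(
  moves=[
    {"ax": 0, "ay": 0, "az": 0, "tx": 0, "ty": 0, "tz": 0, "fingers": 120},
    {"ax": 0, "ay": 0, "az": 0, "tx": 0, "ty": 0, "tz": 0, "fingers": 120},
    {"ax": 0, "ay": 0, "az": 0, "tx": 0, "ty": 0, "tz": 0, "fingers": 120},
    {"ax": 0, "ay": 0, "az": 0, "tx": 0, "ty": 0, "tz": -30, "fingers": 120},
    {"ax": 0, "ay": 0, "az": 0, "tx": 0, "ty": 0, "tz": -75, "fingers": 0},
    {"ax": 0, "ay": 0, "az": 0, "tx": 0, "ty": 0, "tz": -75, "fingers": 0},
    {"ax": 0, "ay": 0, "az": 0, "tx": 0, "ty": 0, "tz": -75, "fingers": 0},
  ],
)

```text
clock: 28.45
position: [0.4585, 0.1681, 0.1384]
orientation: [0.065, 3.139, 0.004]
contact_force: [-0.3, -0.8, -0.7]
grip_width: 0.0849
grasp_force: 0.0
```

```bash
python3 -c "
from h import *
state();delta(655.3,-15,56)
T=read_camera('top');S=read_camera('scene');print(feet('top',T),feet('scene',S))
for n,im in(('top',T),('scene',S)):
  for Z in(.02,.07):
    u=proj(n,[.655,-.016,.07])[0];m=(im.max(2)<75).astype(np.uint8)
    y,x=np.indices(m.shape);m[np.hypot(x-u[0],y-u[1])>12]=0
  k=max(cv2.findContours(m,0,1)[0],key=cv2.contourArea);print(n,u,cv2.minEnclosingCircle(k),cast(n,[cv2.minEnclosingCircle(k)[0]],.07))"
```

```text
t 28.4 tcp [458.5 168.1 138.4] track [32.7 61.1] F [-0.3 -0.8 -0.7] w 84.9 g 0.0
shift [-204.1 -175.    82.3] turn [0.2 0.1 0.1]
[(np.float64(654.8), np.float64(-17.4), 25.6, 675)] []
top [286.39862555 192.5569297 ] ((287.0, 194.0), 4.000100135803223) [[ 0.65043141 -0.01788175]]
scene [270.04343811 200.05565493] ((269.0, 210.5), 5.02503776550293) [[0.62485946 0.02131787]]
```

```bash
python3 - <<'E'
from h import *
T=cv2.imread("top0.png");S=cv2.imread("scene0.png")
cv2.imwrite("pics/c.png",np.hstack([cv2.resize(T[60:210,190:340],(400,400)),cv2.resize(S[140:240,130:300],(400,400*100//170)).copy() if 0 else cv2.resize(S[130:250,130:250],(400,400))]))
# grid: project for reference: gripper envelope points
for z in(.1,.2): print(z,proj("top",[[.705,.03,z],[.705,-.06,z]]).round(1).tolist(),proj("scene",[[.705,.03,z],[.705,-.06,z]]).round(1).tolist())
E
```

```text
0.1 [[271.6, 175.4], [300.7, 175.3]] [[246.8, 192.9], [267.4, 179.0]]
0.2 [[271.1, 170.1], [302.0, 170.1]] [[244.1, 165.0], [266.0, 151.5]]
```

View pics/c.png

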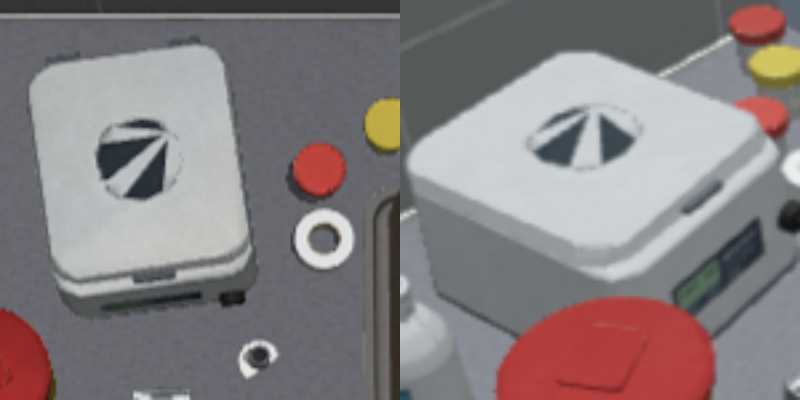

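Call:
drive_tool(
  newtons=80,
  moves=[
    {"ax": 0, "ay": 0, "az": 0, "tx": -202, "ty": -176, "tz": 0, "fingers": 0},
    {"ax": 0, "ay": 0, "az": 0, "tx": -202, "ty": -176, "tz": 0, "fingers": 0},
    {"ax": 0, "ay": 0, "az": 0, "tx": -202, "ty": -176, "tz": 0, "fingers": 0},
    {"ax": 0, "ay": 0, "az": 0, "tx": -202, "ty": -176, "tz": 0, "fingers": 0},
    {"ax": 0, "ay": 0, "az": 0, "tx": -202, "ty": -176, "tz": 0, "fingers": 0},
    {"ax": 0, "ay": 0, "az": 0, "tx": -202, "ty": -176, "tz": 0, "fingers": 0},
    {"ax": 0, "ay": 0, "az": 0, "tx": -202, "ty": -176, "tz": 0, "fingers": 0},
    {"ax": 0, "ay": 0, "az": 0, "tx": -202, "ty": -176, "tz": 5, "fingers": 0},
    {"ax": 0, "ay": 0, "az": 0, "tx": -202, "ty": -176, "tz": 20, "fingers": 0},
    {"ax": 0, "ay": 0, "az": 0, "tx": -202, "ty": -176, "tz": 20, "fingers": 0},
  ],
)

```text
clock: 29.55
position: [0.6502, -0.0162, 0.1144]
orientation: [-0.065, -3.135, 0.001]
contact_force: [-0.1, -1.1, -0.8]
grip_width: 0.0854
grasp_force: 0.0
```

```bash
python3 -c "
from h import *
state();delta(653,-16,56);print(feet('scene',read_camera('scene')),feet('top',read_camera('top')))
S=read_camera('scene')[:,:,::-1];u=[270,205];cv2.imwrite('pics/d.png',cv2.resize(S[160:250,220:320],(500,450)))"
```

```text
t 29.6 tcp [650.2 -16.2 114.4] track [ 232.1 -114.8] F [-0.1 -1.1 -0.8] w 85.4 g 0.0
shift [-3.2  0.4 58.4] turn [-0.  -0.4  0.1]
[] []
```

View pics/d.png

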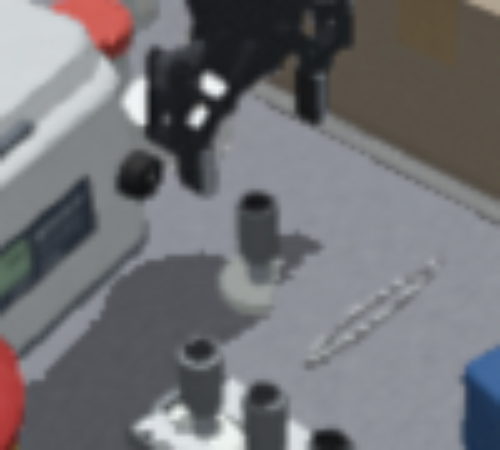

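The chipped carrier stands upright between the open fingers, its head at about (258,200) in the crop. Descend and grasp.

Call:
drive_tool(
  newtons=80,
  moves=[
    {"ax": 0, "ay": 0, "az": 0, "tx": -2, "ty": 0, "tz": 25, "fingers": 0},
    {"ax": 0, "ay": 0, "az": 0, "tx": -2, "ty": 0, "tz": 50, "fingers": 0},
    {"ax": 0, "ay": 0, "az": 0, "tx": -2, "ty": 0, "tz": 57, "fingers": 0},
    {"ax": 0, "ay": 0, "az": 0, "tx": -2, "ty": 0, "tz": 57, "fingers": 120},
    {"ax": 0, "ay": 0, "az": 0, "tx": -2, "ty": 0, "tz": 57, "fingers": 255},
    {"ax": 0, "ay": 0, "az": 0, "tx": -2, "ty": 0, "tz": 57, "fingers": 255},
    {"ax": 0, "ay": 0, "az": 0, "tx": -2, "ty": 0, "tz": 57, "fingers": 255},
    {"ax": 0, "ay": 0, "az": 0, "tx": -2, "ty": 0, "tz": 57, "fingers": 255},
    {"ax": 0, "ay": 0, "az": 0, "tx": -2, "ty": 0, "tz": 57, "fingers": 255},
    {"ax": 0, "ay": 0, "az": 0, "tx": -2, "ty": 0, "tz": 57, "fingers": 255},
  ],
)

```text
clock: 30.7
position: [0.6557, -0.0174, 0.0618]
orientation: [0.066, 3.139, 0.0]
contact_force: [-0.3, -1.1, 6.0]
grip_width: 0.0237
grasp_force: 78.2
```

```bash
python3 -c "
from h import *
state();delta(372.4,-277,100)"
```

```text
t 30.7 tcp [655.7 -17.4  61.8] track [ 237.7 -115.8] F [-0.3 -1.1  6. ] w 23.7 g 78.2
shift [ 272.1 -271.3  -38.9] turn [0.  0.1 0.1]
```

Call:
drive_tool(
  moves=[
    {"ax": 0, "ay": 0, "az": 0, "tx": 0, "ty": 0, "tz": -40, "fingers": 255},
    {"ax": 0, "ay": 0, "az": 0, "tx": 5, "ty": 0, "tz": -80, "fingers": 255},
    {"ax": 0, "ay": 0, "az": 0, "tx": 25, "ty": -1, "tz": -105, "fingers": 255},
    {"ax": 0, "ay": 0, "az": 0, "tx": 60, "ty": -2, "tz": -105, "fingers": 255},
    {"ax": 0, "ay": 0, "az": 0, "tx": 100, "ty": -4, "tz": -105, "fingers": 255},
    {"ax": 0, "ay": 0, "az": 0, "tx": 140, "ty": -6, "tz": -105, "fingers": 255},
    {"ax": 0, "ay": 0, "az": 0, "tx": 180, "ty": -8, "tz": -105, "fingers": 255},
    {"ax": 0, "ay": 0, "az": 0, "tx": 220, "ty": -10, "tz": -105, "fingers": 255},
    {"ax": 0, "ay": 0, "az": 0, "tx": 255, "ty": -12, "tz": -105, "fingers": 255},
    {"ax": 0, "ay": 0, "az": 0, "tx": 282, "ty": -12, "tz": -105, "fingers": 255},
    {"ax": 0, "ay": 0, "az": 0, "tx": 282, "ty": -12, "tz": -105, "fingers": 255},
  ],
)

```text
clock: 31.8
position: [0.3682, -0.0182, 0.1646]
orientation: [-0.067, -3.137, -0.0]
contact_force: [0.2, 0.7, -1.2]
grip_width: 0.0237
grasp_force: 78.9
```

```bash
python3 -c "
from h import *
state();delta(372.4,-270,166)"
```

```text
t 31.8 tcp [368.2 -18.2 164.6] track [ -49.5 -129. ] F [ 0.2  0.7 -1.2] w 23.7 g 78.9
shift [ -14.9 -251.4   -1.5] turn [ 0.  -0.2  0. ]
```

Call:
drive_tool(
  moves=[
    {"ax": 0, "ay": 0, "az": 0, "tx": -2, "ty": -30, "tz": 0, "fingers": 255},
    {"ax": 0, "ay": 0, "az": 0, "tx": -4, "ty": -70, "tz": 0, "fingers": 255},
    {"ax": 0, "ay": 0, "az": 0, "tx": -6, "ty": -110, "tz": 0, "fingers": 255},
    {"ax": 0, "ay": 0, "az": 0, "tx": -8, "ty": -150, "tz": 0, "fingers": 255},
    {"ax": 0, "ay": 0, "az": 0, "tx": -11, "ty": -190, "tz": 0, "fingers": 255},
    {"ax": 0, "ay": 0, "az": 0, "tx": -13, "ty": -225, "tz": 0, "fingers": 255},
    {"ax": 0, "ay": 0, "az": 0, "tx": -15, "ty": -251, "tz": 0, "fingers": 255},
    {"ax": 0, "ay": 0, "az": 0, "tx": -15, "ty": -251, "tz": 0, "fingers": 255},
    {"ax": 0, "ay": 0, "az": 0, "tx": -15, "ty": -251, "tz": 20, "fingers": 255},
    {"ax": 0, "ay": 0, "az": 0, "tx": -15, "ty": -251, "tz": 40, "fingers": 255},
    {"ax": 0, "ay": 0, "az": 0, "tx": -15, "ty": -251, "tz": 50, "fingers": 255},
    {"ax": 0, "ay": 0, "az": 0, "tx": -15, "ty": -251, "tz": 50, "fingers": 255},
  ],
)

```text
clock: 33.0
position: [0.3762, -0.2682, 0.1139]
orientation: [-0.066, -3.137, -0.002]
contact_force: [0.2, 0.1, -1.4]
grip_width: 0.0241
grasp_force: 79.2
```

```bash
python3 -c "
from h import *
state();delta(372.4,-270,66)
S=read_camera('scene')[:,:,::-1];cv2.imwrite('pics/e.png',cv2.resize(S[150:260,330:440],(450,450)))"
```

```text
t 33.0 tcp [ 376.2 -268.2  113.9] track [ -30.8 -378.4] F [ 0.2  0.1 -1.4] w 24.1 g 79.2
shift [ 3.5 -2.  47.9] turn [ 0.1 -0.2  0. ]
```

View pics/e.png

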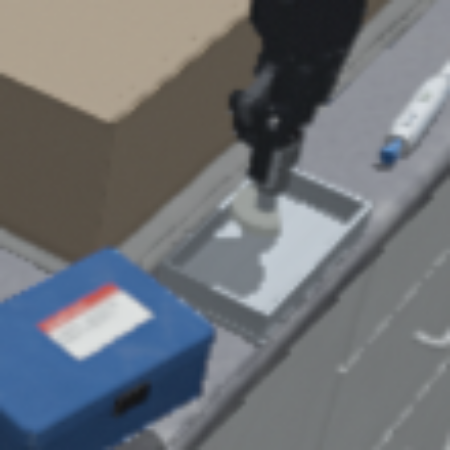

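The carrier is held upright over the tray, its foot at about (258,215) in the crop. Lower it.

Call:
drive_tool(
  moves=[
    {"ax": 0, "ay": 0, "az": 0, "tx": 2, "ty": -2, "tz": 20, "fingers": 255},
    {"ax": 0, "ay": 0, "az": 0, "tx": 2, "ty": -2, "tz": 36, "fingers": 255},
    {"ax": 0, "ay": 0, "az": 0, "tx": 2, "ty": -2, "tz": 44, "fingers": 255},
    {"ax": 0, "ay": 0, "az": 0, "tx": 2, "ty": -2, "tz": 46, "fingers": 255},
    {"ax": 0, "ay": 0, "az": 0, "tx": 2, "ty": -2, "tz": 46, "fingers": 255},
    {"ax": 0, "ay": 0, "az": 0, "tx": 2, "ty": -2, "tz": 46, "fingers": 255},
  ],
)

```text
clock: 33.65
position: [0.3757, -0.2709, 0.0701]
orientation: [0.066, 3.139, -0.001]
contact_force: [0.3, 0.1, -2.5]
grip_width: 0.0241
grasp_force: 79.2
```

```bash
python3 -c "
from h import *
state()"
```

```text
t 33.6 tcp [ 375.7 -270.9   70.1] track [ -31.2 -381.1] F [ 0.3  0.1 -2.5] w 24.1 g 79.2
```

Call:
drive_tool(
  moves=[
    {"ax": 0, "ay": 0, "az": 0, "tx": 0, "ty": 0, "tz": 2, "fingers": 255},
    {"ax": 0, "ay": 0, "az": 0, "tx": 0, "ty": 0, "tz": 4, "fingers": 255},
    {"ax": 0, "ay": 0, "az": 0, "tx": 0, "ty": 0, "tz": 4, "fingers": 255},
    {"ax": 0, "ay": 0, "az": 0, "tx": 0, "ty": 0, "tz": 4, "fingers": 255},
  ],
)

```text
clock: 34.05
position: [0.3753, -0.2709, 0.0657]
orientation: [0.066, 3.14, -0.001]
contact_force: [-0.1, 0.2, 2.9]
grip_width: 0.0238
grasp_force: 79.8
```

```bash
python3 -c "
from h import *
state()"
```

```text
t 34.0 tcp [ 375.3 -270.9   65.7] track [ -31.6 -381.1] F [-0.1  0.2  2.9] w 23.8 g 79.8
```

Call:
drive_tool(
  moves=[
    {"ax": 0, "ay": 0, "az": 0, "tx": 0, "ty": 0, "tz": 0, "fingers": 150},
    {"ax": 0, "ay": 0, "az": 0, "tx": 0, "ty": 0, "tz": 0, "fingers": 100},
    {"ax": 0, "ay": 0, "az": 0, "tx": 0, "ty": 0, "tz": 0, "fingers": 60},
    {"ax": 0, "ay": 0, "az": 0, "tx": 0, "ty": 0, "tz": 0, "fingers": 60},
    {"ax": 0, "ay": 0, "az": 0, "tx": 0, "ty": 0, "tz": -20, "fingers": 60},
    {"ax": 0, "ay": 0, "az": 0, "tx": 0, "ty": 0, "tz": -60, "fingers": 60},
    {"ax": 0, "ay": 0, "az": 0, "tx": 0, "ty": 0, "tz": -100, "fingers": 60},
    {"ax": 0, "ay": 0, "az": 0, "tx": 0, "ty": 150, "tz": -100, "fingers": 60},
    {"ax": 0, "ay": 0, "az": 0, "tx": 0, "ty": 150, "tz": -100, "fingers": 60},
    {"ax": 0, "ay": 0, "az": 0, "tx": 0, "ty": 150, "tz": -100, "fingers": 60},
    {"ax": 0, "ay": 0, "az": 0, "tx": 0, "ty": 150, "tz": -100, "fingers": 60},
  ],
)

```text
clock: 35.15
position: [0.3816, -0.1165, 0.1658]
orientation: [0.053, 3.14, 0.001]
contact_force: [0.8, 0.1, -0.3]
grip_width: 0.0652
grasp_force: 0.0
```

```bash
python3 -c "
from h import *
state()
T=read_camera('top');S=read_camera('scene');print(feet('top',T),feet('scene',S))
cv2.imwrite('pics/g.png',np.hstack([cv2.resize(T[180:300,190:420],(420,219)),cv2.resize(S[150:330,220:440],(380,311))[:219]]) if 0 else np.vstack([cv2.resize(T[190:300,180:420],(600,275)),cv2.resize(S[190:330,220:440],(600,320))[:, :]])[:,:,::-1])"
```

```text
t 35.1 tcp [ 381.6 -116.5  165.8] track [ -31.9 -226.6] F [ 0.8  0.1 -0.3] w 65.2 g 0.0
[] []
```

View pics/g.png

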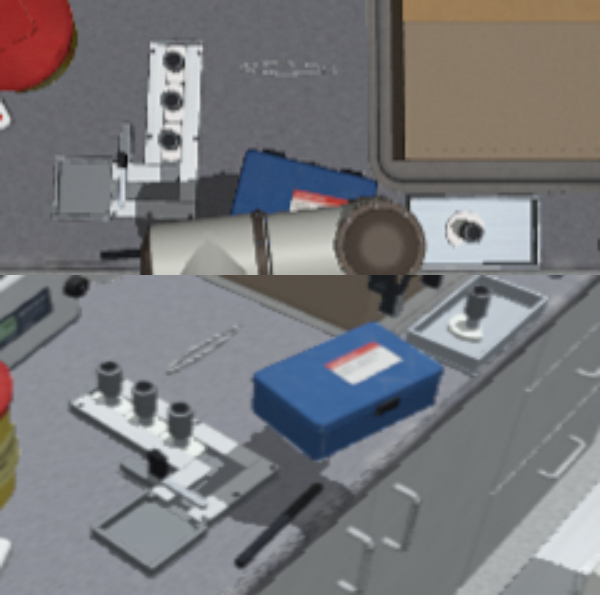

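The gate bar is across the first lane. The three carriers stand evenly in the end lane at (173,62), (170,100) and (168,140), and the chipped one stands upright in the tray at (465,230). I'll hand in.

```bash
python3 -c "
from bench import *
print(finish_job())"
```

```text
the job is handed in; nothing more can be done
None
```

I handed the job in after about 35 s of robot time: three sound carriers stand in the end lane with the gate shut behind them, and the chipped carrier stands upright in the reject tray; the hand-in call gave no verdict.

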